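# Make up two router installation kits

## Task

Make up two installation kits from the stock lying on the bench mat: the blue tray gets the network switch, the white power adapter and the black antenna, the yellow tray gets the wall socket box and the black power adapter. Lay the antenna in the tray's long compartment and each other piece in a square compartment of its own, every piece right way up and flat on the tray floor. Leave the rest of the stock (white antenna, blue coupler, red USB stick) where it lies.

Things in the scene. Friction and masses are not known exactly. Their poses are not given: they have to be found in the camera images.
- blue_tray: Open blue kit tray, 224 x 172 x 20 mm, fixed on a 2 mm bench mat, empty at the start. Walls and floor 4 mm thick. Origin: centre of its underside, x along the 224 mm side, z up. Two square compartments, each 106 (x) by 96 (y) mm, centred at (x, y) = (-55, 34) and (55, 34) mm, and one long narrow compartment, 216 x 64 mm, centred at (0, -50) mm.
- yellow_tray: Open yellow kit tray, 224 x 172 x 20 mm, fixed on a 2 mm bench mat, empty at the start. Walls and floor 4 mm thick. Origin: centre of its underside, x along the 224 mm side, z up. Two square compartments, each 106 (x) by 96 (y) mm, centred at (x, y) = (-55, 34) and (55, 34) mm, and one long narrow compartment, 216 x 64 mm, centred at (0, -50) mm.
- switch: Small five-port network switch, dark grey metal case 86 x 46 x 22 mm, 140 g, a row of five sockets along one long side, green lamps and dark vent slots on top. Origin: centre of the underside, x along the 86 mm length, y across the 46 mm width, z up. Can be gripped across y at the origin.
- white_adapter: White plug-in power adapter without lead, 100 g: rounded block 64 x 44 x 28 mm with two round plug pins at one end, 84 mm long overall. Lies flat, pins level. Origin: underside, mid overall length and width (block from x = -42 to +22 mm, pins on to +42 mm), x towards the pins, y across the 44 mm width, z up. Can be gripped across y at the origin.
- black_adapter: Black plug-in power adapter without lead, 100 g: rounded block 64 x 44 x 28 mm with two round plug pins at one end, 84 mm long overall. Lies flat, pins level. Origin: underside, mid overall length and width (block from x = -42 to +22 mm, pins on to +42 mm), x towards the pins, y across the 44 mm width, z up. Can be gripped across y at the origin.
- black_antenna: Black router antenna lying flat: flat plastic blade 18 mm wide and 12 mm high with a round brass screw connector at one end, 105 mm long overall, 25 g. Origin: centre of the underside of the whole length, x along the length, connector at -x (blade from x = -19 to +52 mm), y across the 18 mm width, z up. Can be gripped across y at the origin.
- wall_box: White surface-mount network wall socket box, 62 x 46 x 26 mm, 60 g, one socket in one short end, a steel screw head and a yellow band across the top at the socket end. Origin: centre of the underside, x along the 62 mm length towards the socket, y across the 46 mm width, z up. Can be gripped across y at the origin.
- white_antenna: White router antenna lying flat: flat plastic blade 18 mm wide and 12 mm high with a round brass screw connector at one end, 105 mm long overall, 25 g. Origin: centre of the underside of the whole length, x along the length, connector at -x (blade from x = -19 to +52 mm), y across the 18 mm width, z up. Belongs to neither kit.
- coupler: Small blue inline coupler block with a socket in each end, 36 x 20 x 18 mm, 20 g. Origin: centre of the underside, x along the length. Belongs to neither kit.
- usb_stick: Red USB wireless stick with a steel plug, 62 x 20 x 10 mm, 20 g. Origin: centre of the underside, x along the length towards the plug. Belongs to neither kit.

How it is judged:
At the end, for the whole second after the job is handed in: Each kit piece in its tray: antenna in the long compartment, the others one to a square compartment (origin within 36 mm of its centre each way), underside within 5 mm of the floor, upright to 0.12 rad, released, at rest; the other three pieces within 30 mm of where they lay ((((x of switch in the frame of blue_tray between -0.091 and -0.019 m and y of switch in the frame of blue_tray between -0.002 and 0.07 m) and (x of white_adapter in the frame of blue_tray between 0.019 and 0.091 m and y of white_adapter in the frame of blue_tray between -0.002 and 0.07 m)) or ((x of switch in the frame of blue_tray between 0.019 and 0.091 m and y of switch in the frame of blue_tray between -0.002 and 0.07 m) and (x of white_adapter in the frame of blue_tray between -0.091 and -0.019 m and y of white_adapter in the frame of blue_tray between -0.002 and 0.07 m))) and x of black_antenna in the frame of blue_tray between -0.075 and 0.075 m and y of black_antenna in the frame of blue_tray between -0.078 and -0.022 m and (((x of wall_box in the frame of yellow_tray between -0.091 and -0.019 m and y of wall_box in the frame of yellow_tray between -0.002 and 0.07 m) and (x of black_adapter in the frame of yellow_tray between 0.019 and 0.091 m and y of black_adapter in the frame of yellow_tray between -0.002 and 0.07 m)) or ((x of wall_box in the frame of yellow_tray between 0.019 and 0.091 m and y of wall_box in the frame of yellow_tray between -0.002 and 0.07 m) and (x of black_adapter in the frame of yellow_tray between -0.091 and -0.019 m and y of black_adapter in the frame of yellow_tray between -0.002 and 0.07 m))) and z of switch in the frame of blue_tray between 0 and 0.009 m and angle between each of switch, white_adapter, black_antenna, wall_box, black_adapter's own z axis and vertical below 0.12 rad and linear speed of each of switch, white_adapter, black_antenna, wall_box, black_adapter below 0.02 m/s and angular speed of each of switch, white_adapter, black_antenna, wall_box, black_adapter below 0.2 rad/s and z of white_adapter in the frame of blue_tray between 0 and 0.009 m and z of black_antenna in the frame of blue_tray between 0 and 0.009 m and z of wall_box in the frame of yellow_tray between 0 and 0.009 m and z of black_adapter in the frame of yellow_tray between 0 and 0.009 m and distance of each of white_antenna, coupler, usb_stick from where it was at the start of the episode below 0.03 m); the robot touches nothing.
It fails at once if a piece of stock that belongs to neither kit is shifted by more than 30 mm (distance of any of white_antenna, coupler, usb_stick from where it was at the start of the episode above 0.03 m).
It also fails if it takes over 128 s, if anything falls off the work surface, if the arm or the gripper's body presses on something with over 40 N, if the wrist force passes 120 N, or if a joint passes its speed limit or range.

## Robot

A 7-joint arm with a two-finger parallel gripper is mounted at the origin on the work surface. World frame = base frame: x ahead of the robot, y to its left, z up, the work surface at z = 0. Lengths are in m, angles in rad, forces in N, time in s.
With the tool pointing down it reaches from about 0.4 to 0.875 m from the base axis. Payload 4.4 kg.
Tool frame: the origin (TCP) lies at the very end of the fingers, on their centre line; the grasp point (between the pads) lies 19 mm behind it; z points along the fingers, y is the line along which they close (so a half turn about z gives the same grasp; the last joint's range is limited). The gripper opens to 85 mm and grips with 20 to 120 N. Pads are 22 mm wide; open, the fingers measure 114 mm over their backs; the gripper's body (76 mm by 85 mm) begins 54 mm behind the grasp point. The pads swing forward as they close: fully open they stand 13 mm farther back than shut.
Start: joints at [1.059, 0.628, 0.038, 1.517, -0.027, 0.996, -0.02], TCP at [0.28, -0.586, 0.231] pointing down, gripper open.
Joint ranges: [-3.06, 3.06], [-0.37, 2.12], [-1.25, 1.32], [0.18, 2.47], [-1.1, 4.24], [0.23, 1.98], [-2.94, 2.94]. Speed limits (rad/s): [2.57, 2.57, 3.14, 3.14, 3.14, 3.14, 3.14].

## Interface

Orientations are given as a 3x3 rotation matrix whose columns are the frame's x, y, z axes.
In Python, from rig import observe, camera, job_done gives the robot as it stands. The module is installed in compiled form; this text tells all that it offers.
- The arm moves only by the tool step_arm, never from a script. Its argument "increments" is one flat list of numbers, 7 for each row, row after row: the turn, a rotation vector about the tool's x, y, z in degrees, then the shift along the tool's x, y, z in m, then the finger opening in m, from 0 to 0.0854. A call has 1 to 5 rows; each row shifts and turns the commanded pose from where the row before left it, along the tool's axes as they then stand; what a row does not reach is not made up. A row lasts 1/10 s, in which the tool goes at most 50 mm and 8.59 degrees, less where a joint would pass 70% of its speed; a pose out of reach is approached as far as the arm can. A call is refused whole if a number of a shift passes 0.05 or a number of a turn 8.59, either way. A call with a gripper value outside its range is refused whole. The fingers move at their own pace and stop on an object; "squeeze" is the grip in N (left out, the last holds). Time passes only in rows, so rows that do not move let the fingers close. It gives the time, the measured TCP pose, the force, the opening and the grip force at its end, in the units of the state.
- observe(): the state, without advancing time (a new reading comes with each control period).
- camera(name): name is "side" or "top" or "wrist"; returns a dict with "color" (384x512x3 uint8, red, green, blue), "fx", "fy", "cx", "cy" (pixels), "view" (4x4, takes a point from world to camera coordinates). Camera axes: x right, y down, z forward; pixel columns grow to the right and rows downward; lengths in m; the calibration is good to about 2 mm. The wrist camera is an equidistant fisheye: a pixel r from the principal point sees the ray r / f radians off the axis. A picture is of the moment at which its call begins. There is no depth.
- job_done(): hands the job in; it is judged then, once.
The state is a dict: "clock": time; "joints": joint angles; "qvel": joint speeds; "tau": joint torques, N m; "eef_pos": TCP position; "eef_rot": TCP orientation; "force": force on the tool from outside, world axes, zero at the start; "torque": the same for the moment, N m; "finger_gap": opening from 0.0 (shut) to 1.0 (fully open); "grasp_force": force on a finger pad.
Only numpy, scipy, OpenCV 4.12 (cv2) and the standard library are available. Lean on these libraries where they do the work, as an engineer would, in place of code of your own. Each camera call takes 0.05 s, during which the arm holds its last target. There are 200 camera calls.

## Working session

There is one attempt and no reset: what is moved stays moved. The work goes in short steps, Python scripts to look and compute and a tool call to move; the robot and the scene stay as the last step left them, time stands still between calls to the robot, and variables do not carry over. Pictures are saved under pics/ and viewed, at most 14 in all, crops included, and the job is handed in when it is done.

Besides the shell and the picture viewer there is one more tool, called after "Emit:" as name(argument=value, ...) on one line, values as JSON. step_arm: Moves the arm, as the interface text tells. Its arguments: {"type":"object","properties":{"increments":{"type":"array","items":{"type":"number"}},"squeeze":{"type":"number"}},"required":["increments"]}

```bash
mkdir -p pics; python3 - <<'E'
from rig import observe,camera
import cv2,numpy as np
s=observe();print(s['clock'],s['eef_pos'],np.round(s['eef_rot'],3).tolist(),s['finger_gap'])
for n in('top','side'):
    c=camera(n);print(n,c['fx'],c['fy'],c['cx'],c['cy'],np.round(c['view'],4).tolist())
    np.save('pics/%s0.npy'%n,c['color'])
    cv2.imwrite('pics/%s0.png'%n,cv2.resize(c['color'][:,:,::-1],(800,600),interpolation=cv2.INTER_CUBIC))
E
```

```text
0.0 [ 0.28000109 -0.58588633  0.2303748 ] [[0.902, 0.431, -0.001], [0.431, -0.902, 0.002], [-0.0, -0.002, -1.0]] 1.0006319565335593
top 400.42386106868514 400.42386106868514 258.1623181226326 198.4614267746496 [[0.0022, -1.0, -0.0041, -0.0036], [-0.9799, -0.0014, -0.1994, 0.5566], [0.1994, 0.0044, -0.9799, 0.8511], [0.0, 0.0, 0.0, 1.0]]
side 393.6546314618367 393.6546314618367 252.97792546062936 191.37592959888542 [[0.8155, -0.5788, -0.0057, -0.4819], [-0.3463, -0.48, -0.806, 0.2293], [0.4638, 0.6593, -0.5918, 0.5996], [0.0, 0.0, 0.0, 1.0]]
```

View pics/top0.png

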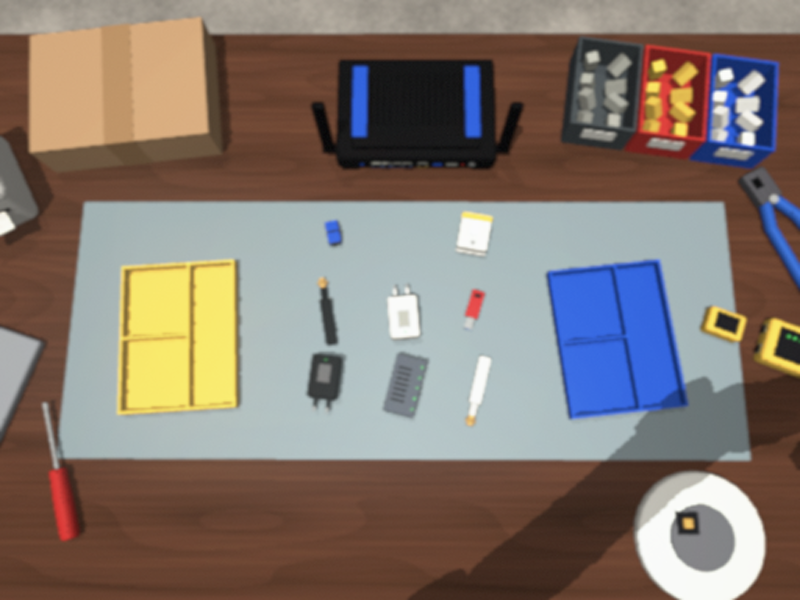

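The top view shows the yellow tray left (120–240, 260–412) and the blue tray right (547–687, 262–418). The black antenna is near (327,312), white adapter (404,313), black adapter (325,380), switch (406,384) and wall box (475,233). The coupler, USB stick and white antenna are at (333,233), (474,308) and (479,390). Next I'll fit model silhouettes to the segmented outlines.

```bash
cat > fit.py <<'E'
import numpy as np,cv2
from scipy.optimize import minimize
S=4
def box(x0,x1,y0,y1,z0,z1): return np.array([[x,y,z] for x in(x0,x1) for y in(y0,y1) for z in(z0,z1)])/1000
M={'switch':[box(-43,43,-23,23,0,22)],
'white_adapter':[box(-42,22,-22,22,0,28),box(22,42,-13,-8,12,16),box(22,42,8,13,12,16)],
'black_antenna':[box(-19,52,-9,9,0,12),box(-52,-19,-5,5,1,11)],
'wall_box':[box(-31,31,-23,23,0,26)],'coupler':[box(-18,18,-10,10,0,18)],
'usb_stick':[box(-31,31,-10,10,0,10)],'tray':[box(-112,112,-86,86,0,20)]}
M['black_adapter']=M['white_adapter'];M['white_antenna']=M['black_antenna']
def proj(c,P):
    q=P@c['view'][:3,:3].T+c['view'][:3,3]
    return np.c_[c['fx']*q[:,0]/q[:,2]+c['cx'],c['fy']*q[:,1]/q[:,2]+c['cy']]
def unproj(c,u,v,z):
    R=c['view'][:3,:3];d=R.T@[(u-c['cx'])/c['fx'],(v-c['cy'])/c['fy'],1];o=-R.T@c['view'][:3,3]
    return (o+d*(z-o[2])/d[2])[:2]
def pose(p,P,z=.002):
    a=p[2];return np.c_[P[:,0]*np.cos(a)-P[:,1]*np.sin(a)+p[0],P[:,0]*np.sin(a)+P[:,1]*np.cos(a)+p[1],P[:,2]+z]
def fit(c,mask,name,ang0,win=45):
    """mask: bool full-res piece mask; returns x,y,yaw,IoU"""
    ys,xs=np.nonzero(mask);u,v=xs.mean(),ys.mean()
    x0,y0=int(u-win),int(v-win);n=2*win
    T=cv2.warpAffine(mask.astype(np.float32),np.float32([[1,0,-x0],[0,1,-y0]]),(n,n))
    def cost(p):
        im=np.zeros((n*S,n*S),np.uint8)
        for P in M[name]:
            h=cv2.convexHull(((proj(c,pose(p,P))-[x0,y0]+.5)*S*16-8).astype(np.float32)).astype(np.int32)
            cv2.fillConvexPoly(im,h,255,shift=4)
        im=cv2.resize(im,(n,n),interpolation=cv2.INTER_AREA)/255.
        return 1-np.minimum(im,T).sum()/np.maximum(im,T).sum()
    w=unproj(c,u,v,.015);best=None
    for a in ang0:
        s=np.array([*w,a]);r=minimize(cost,s,method='Nelder-Mead',options=dict(initial_simplex=s+np.vstack([np.zeros(3),np.diag([.01,.01,.15])]),xatol=1e-4,fatol=1e-4))
        if best is None or r.fun<best.fun:best=r
    return best.x,1-best.fun
E
cat > seg.py <<'E'
from fit import *
from rig import camera
c=camera('top');img=c['color'];hsv=cv2.cvtColor(img,cv2.COLOR_RGB2HSV);lab=cv2.cvtColor(img,cv2.COLOR_RGB2LAB).astype(int)
mat=np.median(lab[135:285,170:330].reshape(-1,3),axis=0);print('mat',mat)
d=np.linalg.norm((lab-mat)*[.6,1,1],axis=2);m=(d>22)
m[:130]=0;m[292:]=0;m[:,:45]=0;m[:,470:]=0
seeds={'switch':(406,384),'white_adapter':(404,320),'black_adapter':(325,380),'black_antenna':(327,312),'wall_box':(475,233),'white_antenna':(481,378),'coupler':(333,233),'usb_stick':(474,305)}
n,lb,st,ce=cv2.connectedComponentsWithStats(m.astype(np.uint8))
vis=img.copy();R={}
def draw(p,name):
    for P in M[name]:
        h=cv2.convexHull(proj(c,pose(p,P)).astype(np.float32))
        cv2.polylines(big,[((h+.5)*4-.5).astype(np.int32)],True,(255,0,255),1)
big=cv2.resize(img,None,fx=4,fy=4,interpolation=cv2.INTER_CUBIC)
for k,(u,v) in seeds.items():
    u,v=int(u/1.5625),int(v/1.5625);l=lb[v,u]
    if l==0: print(k,'no blob');continue
    p,i=fit(c,lb==l,k,np.radians(np.arange(0,360,45)));R[k]=p;print(k,np.round(p[:2],4),round(np.degrees(p[2])%360,1),round(i,3),st[l,4]);draw(p,k)
H,Sa=hsv[...,0],hsv[...,1]
for k,mm in(('yellow',(H>18)&(H<35)&(Sa>90)),('blue',(H>100)&(H<128)&(Sa>140))):
    mm=mm.copy();mm[:150]=0;mm[:,170:340]=0;mm[:,442:]=0;mm[275:]=0
    mm=cv2.morphologyEx(mm.astype(np.uint8),cv2.MORPH_CLOSE,np.ones((5,5)))>0
    p,i=fit(c,mm,'tray',np.radians([80,100,-80,-100]),80);R[k]=p;print(k,np.round(p[:2],4),round(np.degrees(p[2])%360,1),round(i,3));draw(p,'tray')
np.save('poses.npy',R,allow_pickle=True)
b=big[:,:,::-1]
cv2.imwrite('pics/fit_c.png',b[520:1120,750:1350]);cv2.imwrite('pics/fit_t.png',cv2.resize(b[620:1120,250:1850],(800,250)))
E
python3 seg.py
```

```text
mat [194. 123. 126.]
switch [ 0.4525 -0.0056] 345.5 0.953 793
white_adapter no blob
black_adapter [0.4573 0.114 ] 174.0 0.882 697
black_antenna [0.5656 0.1146] 189.9 0.897 338
wall_box [ 0.6952 -0.1122] 349.3 0.765 427
white_antenna [ 0.4442 -0.112 ] 345.2 0.817 277
coupler [0.6891 0.1076] 187.7 0.854 169
usb_stick [ 0.5826 -0.1128] 162.1 0.672 174
yellow [0.5276 0.3357] 116.8 0.686
blue [ 0.5242 -0.3203] 186.2 0.958
```

View pics/fit_c.png

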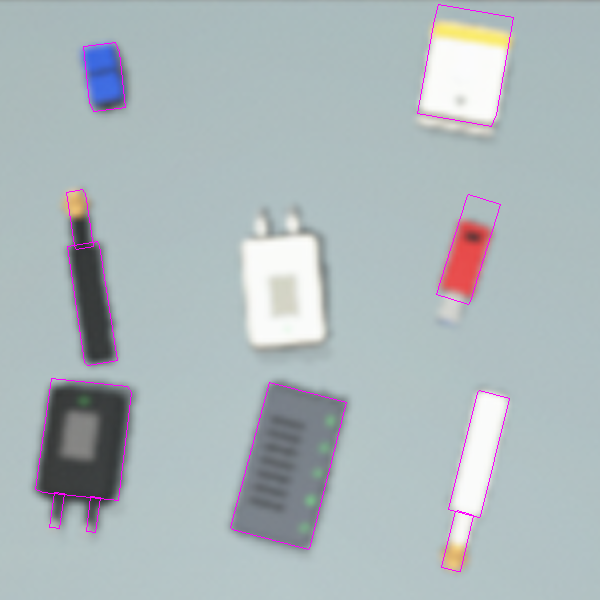

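View pics/fit_t.png

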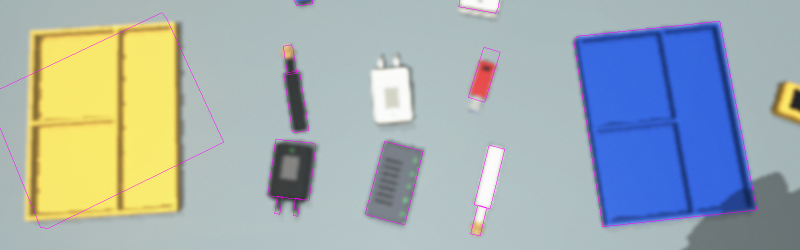

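The overlay shows good fits for the switch, black adapter, both antennas, the coupler and the blue tray. In both trays the square compartments lie on world +y, so yaw is near 0. The wall box fit sits about 12 px high, the white adapter has no mask, and the yellow tray started from the wrong angle, so I'll redo those three.

```bash
cat > seg2.py <<'E'
from fit import *
from rig import camera
c=camera('top');img=c['color'];hsv=cv2.cvtColor(img,cv2.COLOR_RGB2HSV)
R=np.load('poses.npy',allow_pickle=True).item()
big=cv2.resize(img,None,fx=4,fy=4,interpolation=cv2.INTER_CUBIC)
def draw(p,name):
    for P in M[name]:
        h=cv2.convexHull(proj(c,pose(p,P)).astype(np.float32));cv2.polylines(big,[((h+.5)*4-.5).astype(np.int32)],True,(255,0,255),1)
med=cv2.medianBlur(img,31).astype(int)
d=np.abs(img.astype(int)-np.median(img[150:280,170:330].reshape(-1,3),axis=0)).max(2)
for k,(u,v),w in(('white_adapter',(258,203),30),('wall_box',(304,151),24)):
    m=np.zeros(d.shape,bool);sl=(slice(v-w,v+w),slice(u-w,u+w));m[sl]=d[sl]>18
    m=cv2.morphologyEx(m.astype(np.uint8),cv2.MORPH_CLOSE,np.ones((3,3)))
    n,lb,st,_=cv2.connectedComponentsWithStats(m);l=1+st[1:,4].argmax()
    f=np.zeros_like(m);ct,_=cv2.findContours((lb==l).astype(np.uint8),cv2.RETR_EXTERNAL,cv2.CHAIN_APPROX_NONE);cv2.drawContours(f,ct,-1,1,-1)
    p,i=fit(c,f>0,k,np.radians([-10,0,10]));R[k]=p;print(k,np.round(p[:2],4),np.degrees(p[2]).round(1),round(i,3),st[l]);draw(p,k)
H,Sa=hsv[...,0],hsv[...,1]
for k,mm in(('yellow',(H>15)&(H<35)&(Sa>90)),('blue',(H>100)&(H<128)&(Sa>140))):
    mm=mm.copy();mm[:150]=0;mm[:,170:340]=0;mm[:,442:]=0;mm[275:]=0;mm[:,:70]=0
    mm=cv2.morphologyEx(mm.astype(np.uint8),cv2.MORPH_CLOSE,np.ones((7,7)))>0
    p,i=fit(c,mm,'tray',np.radians([-5,0,5]),80);R[k]=p;print(k,np.round(p[:2],4),np.degrees(p[2]).round(1),round(i,3));draw(p,'tray')
R['blue'][2]%=2*np.pi
np.save('poses.npy',R,allow_pickle=True)
b=big[:,:,::-1]
a=cv2.resize(b[620:1120,250:1850],(800,250));w=b[520:1000,900:1350]
o=np.zeros((600,800,3),np.uint8);o[:250]=a;o[250:600,:328]=cv2.resize(w,(328,350));cv2.imwrite('pics/fit2.png',o)
E
python3 seg2.py
```

```text
white_adapter [ 0.5637 -0.003 ] 5.3 0.852 [247 181  23  38 675]
wall_box [ 0.6865 -0.1106] -9.9 0.931 [292 135  24  30 567]
yellow [0.5263 0.3376] 3.8 0.985
blue [ 0.5239 -0.321 ] 6.1 0.958
```

View pics/fit2.png

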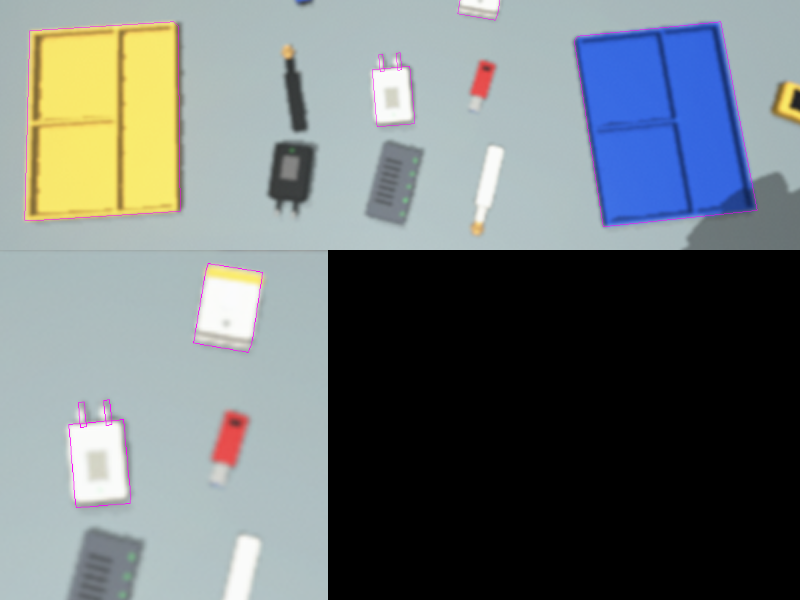

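The white adapter, wall box and both trays now fit well. Next is a short helper that turns a target pose into tool-axis increments.

```bash
cat > plan.py <<'E'
import sys,numpy as np
from scipy.spatial.transform import Rotation as Ro
from rig import observe
def rows(tg,step=.048):
    """tg: list of (x,y,z,psi_deg,gap). Level tool; turn first, then shift, within a row."""
    s=observe();p=s['eef_pos'].copy();R=s['eef_rot'].copy()
    psi=np.degrees(np.arctan2(R[1,0],R[0,0]))
    print('at',np.round(p,4),'psi',round(psi,1),'gap',round(s['finger_gap'],3),'t',round(s['clock'],1),'F',np.round(s['force'],1),'g',np.round(s['grasp_force'],1))
    tilt=np.degrees((Ro.from_matrix(R).inv()*Ro.from_matrix(np.array([[np.cos(np.radians(psi)),np.sin(np.radians(psi)),0],[np.sin(np.radians(psi)),-np.cos(np.radians(psi)),0],[0,0,-1.]]))).as_rotvec());print('level err',tilt.round(2))
    for x,y,z,ps,gap in tg:
        d=np.array([x,y,z])-p;dp=(ps-psi+90)%180-90
        n=max(1,int(np.ceil(max(np.linalg.norm(d)/step,abs(dp)/8.5))));t=-dp/n
        print('->',x,y,z,round(psi+dp,1),n,'rows');out=[]
        for i in range(n):
            psi+=dp/n;a=np.radians(psi);v=d/n
            out.append([0,0,round(t,1),round(v@[np.cos(a),np.sin(a),0],3),round(v@[np.sin(a),-np.cos(a),0],3),round(-v[2],3),gap])
        p=p+d
        for i in range(0,n,5): print(str([float(w) if w else 0 for r in out[i:i+5] for w in r]))
if __name__=='__main__': rows([tuple(map(float,a.split(','))) for a in sys.argv[1:]])
E
python3 plan.py .4525,-.0056,.15,-14.5,.07 .4525,-.0056,.006,-14.5,.07
```

```text
at [ 0.2801 -0.5861  0.2307] psi 25.5 gap 1.001 t 0.2 F [ 0.5 -0.9 -0.4] g 0.0
level err [-0.06  0.   -0.  ]
-> 0.4525 -0.0056 0.15 -14.5 13 rows
[0, 0, 3.1, 0.029, -0.036, 0.006, 0.07, 0, 0, 3.1, 0.027, -0.038, 0.006, 0.07, 0, 0, 3.1, 0.025, -0.039, 0.006, 0.07, 0, 0, 3.1, 0.023, -0.04, 0.006, 0.07, 0, 0, 3.1, 0.021, -0.042, 0.006, 0.07]
[0, 0, 3.1, 0.019, -0.043, 0.006, 0.07, 0, 0, 3.1, 0.016, -0.044, 0.006, 0.07, 0, 0, 3.1, 0.014, -0.044, 0.006, 0.07, 0, 0, 3.1, 0.012, -0.045, 0.006, 0.07, 0, 0, 3.1, 0.009, -0.046, 0.006, 0.07]
[0, 0, 3.1, 0.007, -0.046, 0.006, 0.07, 0, 0, 3.1, 0.004, -0.046, 0.006, 0.07, 0, 0, 3.1, 0.002, -0.047, 0.006, 0.07]
-> 0.4525 -0.0056 0.006 -14.5 3 rows
[0, 0, 0, 0, 0, 0.048, 0.07, 0, 0, 0, 0, 0, 0.048, 0.07, 0, 0, 0, 0, 0, 0.048, 0.07]
```

Emit:
step_arm(increments=[0,0,3.1,0.029,-0.036,0.006,0.07,0,0,3.1,0.027,-0.038,0.006,0.07,0,0,3.1,0.025,-0.039,0.006,0.07,0,0,3.1,0.023,-0.04,0.006,0.07,0,0,3.1,0.021,-0.042,0.006,0.07])

```text
clock: 0.7
eef_pos: [0.3341, -0.3588, 0.2012]
eef_rot: [[0.985, 0.172, 0.001], [0.172, -0.985, -0.0], [0.0, 0.0, -1.0]]
force: [0.6, -0.5, -0.1]
finger_gap: 0.816
grasp_force: 0.0
```

Emit:
step_arm(increments=[0,0,3.1,0.019,-0.043,0.006,0.07,0,0,3.1,0.016,-0.044,0.006,0.07,0,0,3.1,0.014,-0.044,0.006,0.07,0,0,3.1,0.012,-0.045,0.006,0.07,0,0,3.1,0.009,-0.046,0.006,0.07])

```text
clock: 1.2
eef_pos: [0.3894, -0.132, 0.1713]
eef_rot: [[0.995, -0.098, 0.001], [-0.098, -0.995, -0.0], [0.001, 0.0, -1.0]]
force: [1.5, 0.3, 0.2]
finger_gap: 0.821
grasp_force: 0.0
```

Emit:
step_arm(increments=[0,0,3.1,0.007,-0.046,0.006,0.07,0,0,3.1,0.004,-0.046,0.006,0.07,0,0,3.1,0.002,-0.047,0.006,0.07,0,0,0,0,0,0,0.07])

```text
clock: 1.6
eef_pos: [0.4238, 0.0095, 0.1526]
eef_rot: [[0.97, -0.243, 0.0], [-0.243, -0.97, 0.003], [-0.0, -0.003, -1.0]]
force: [-0.2, -0.6, -0.0]
finger_gap: 0.818
grasp_force: 0.0
```

```bash
python3 plan.py .4525,-.0056,.15,-14.5,.07 .4525,-.0056,.006,-14.5,.07; python3 - <<'E'
from rig import camera
import cv2
c=camera('wrist');print(c['fx'],c['cx'],c['cy']);cv2.imwrite('pics/w1.png',c['color'][:,:,::-1])
E
```

```text
at [0.4238 0.0095 0.1526] psi -14.1 gap 0.818 t 1.6 F [-0.2 -0.6 -0. ] g 0.0
level err [-0.15  0.03 -0.  ]
-> 0.4525 -0.0056 0.15 -14.5 1 rows
[0, 0, 0.4, 0.032, 0.007, 0.003, 0.07]
-> 0.4525 -0.0056 0.006 -14.5 3 rows
[0, 0, 0, 0, 0, 0.048, 0.07, 0, 0, 0, 0, 0, 0.048, 0.07, 0, 0, 0, 0, 0, 0.048, 0.07]
297.3186396354542 258.00386028477453 190.00260147309922
```

View pics/w1.png

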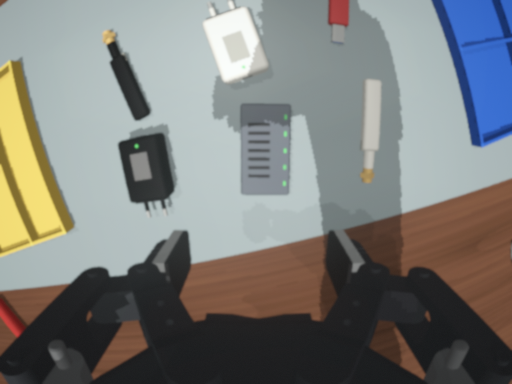

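The wrist view shows the switch squared with the tool at (266,149). The measured miss shows that each row shifts along the axes as they stood before its turn, so I'll fix the planner. Now I grip the switch.

```bash
python3 - <<'E'
s=open('plan.py').read()
s=s.replace("psi+=dp/n;a=np.radians(psi);v=d/n","a=np.radians(psi);psi+=dp/n;v=d/n").replace("turn first, then shift,","shift in the axes before the turn")
open('plan.py','w').write(s)
E
```

Emit:
step_arm(increments=[0,0,0.4,0.032,0.007,0.003,0.07,0,0,0,0,0,0.045,0.07,0,0,0,0,0,0.045,0.07,0,0,0,0,0,0.035,0.07,0,0,0,0,0,0.019,0.07])

```text
clock: 2.15
eef_pos: [0.4506, -0.0126, 0.0173]
eef_rot: [[0.965, -0.264, -0.004], [-0.264, -0.965, 0.006], [-0.005, -0.005, -1.0]]
force: [-0.3, 1.1, 0.7]
finger_gap: 0.821
grasp_force: 0.0
```

Emit:
step_arm(increments=[0,0,0,0,0,0,0.07,0,0,0,0,0,0,0.03,0,0,0,0,0,0,0.03,0,0,0,0,0,0,0.03,0,0,0,0,0,0,0.03], squeeze=50)

```text
clock: 2.65
eef_pos: [0.4532, -0.0103, 0.0233]
eef_rot: [[0.965, -0.261, 0.004], [-0.261, -0.965, 0.009], [0.002, -0.01, -1.0]]
force: [-5.3, 2.2, 37.2]
finger_gap: 0.352
grasp_force: 18.2
```

```bash
python3 plan.py .4525,-.0056,.12,-14.5,.03 .4656,-.293,.12,6.1,.03 .4656,-.293,.011,6.1,.03; python3 - <<'E'
from rig import camera
import cv2
c=camera('side');cv2.imwrite('pics/s1.png',c['color'][:,:,::-1])
E
```

```text
at [ 0.4532 -0.0103  0.0233] psi -15.2 gap 0.352 t 2.6 F [-5.3  2.2 37.2] g 18.2
level err [-0.57 -0.1   0.  ]
-> 0.4525 -0.0056 0.12 -14.5 3 rows
[0, 0, -0.2, -0.001, -0.001, -0.032, 0.03, 0, 0, -0.2, -0.001, -0.001, -0.032, 0.03, 0, 0, -0.2, -0.001, -0.001, -0.032, 0.03]
-> 0.4656 -0.293 0.12 6.1 6 rows
[0, 0, -3.4, 0.014, 0.046, 0, 0.03, 0, 0, -3.4, 0.011, 0.047, 0, 0.03, 0, 0, -3.4, 0.009, 0.047, 0, 0.03, 0, 0, -3.4, 0.006, 0.048, 0, 0.03, 0, 0, -3.4, 0.003, 0.048, 0, 0.03]
[0, 0, -3.4, 0, 0.048, 0, 0.03]
-> 0.4656 -0.293 0.011 6.1 3 rows
[0, 0, 0, 0, 0, 0.036, 0.03, 0, 0, 0, 0, 0, 0.036, 0.03, 0, 0, 0, 0, 0, 0.036, 0.03]
```

View pics/s1.png

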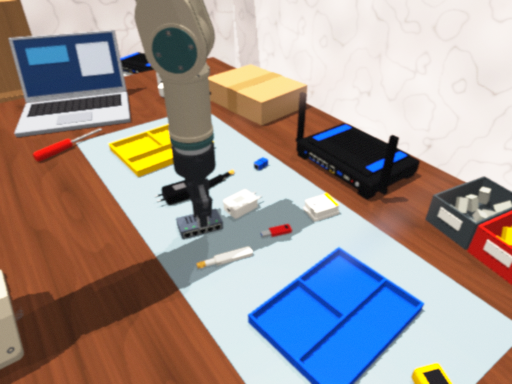

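The fingers closed to 30 mm, less than the 46 mm case, with 37 N upward. They slid onto the top of the switch instead of gripping it. I'll lift, reopen and look.

Emit:
step_arm(increments=[0,0,0,0,0,-0.015,0.03,0,0,0,0,0,-0.04,0.03,0,0,0,0,0,-0.04,0.07,0,0,0,0,0,-0.04,0.07,0,0,0,0,0,0,0.07])

```text
clock: 3.2
eef_pos: [0.4548, -0.013, 0.1594]
eef_rot: [[0.965, -0.262, 0.009], [-0.262, -0.965, 0.005], [0.007, -0.008, -1.0]]
force: [-0.3, -0.6, 0.2]
finger_gap: 0.814
grasp_force: 0.0
```

```bash
python3 plan.py; python3 - <<'E'
from rig import camera
import cv2,numpy as np
c=camera('wrist');a=c['color'][:,:,::-1];t=camera('top')['color'][150:300,150:350,::-1]
cv2.imwrite('pics/w2.png',np.hstack([cv2.resize(a[:,130:400],(405,576)),cv2.resize(t,(395,296))[:,:].repeat(1,0) if 0 else np.pad(cv2.resize(t,(395,296)),((0,280),(0,0),(0,0)))]))
E
```

```text
at [ 0.4548 -0.013   0.1594] psi -15.2 gap 0.814 t 3.2 F [-0.3 -0.6  0.2] g 0.0
level err [-0.43 -0.4   0.  ]
```

View pics/w2.png

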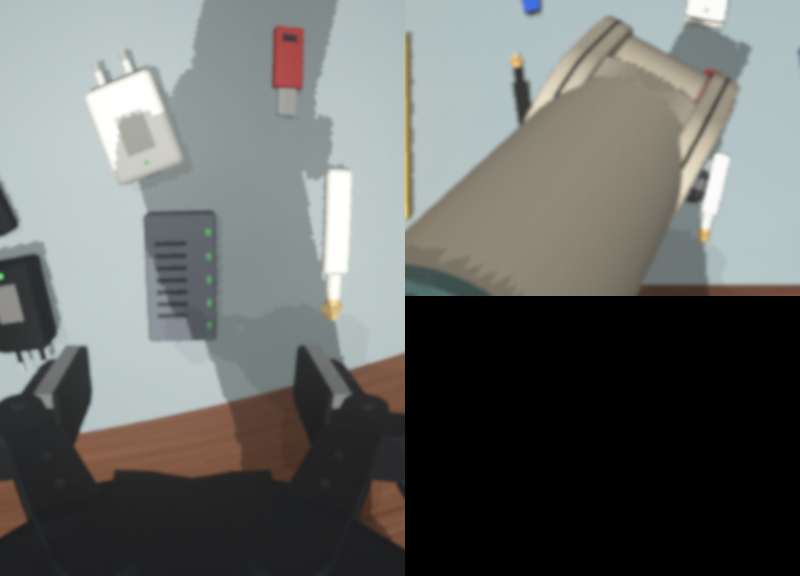

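The switch is still flat and square to the tool. The rest pose (z 0.159 where 0.141 was commanded) shows that my fast descent rows were cut by the joint speed cap, so the fingers closed too high. From now on I'll use smaller rows and check the pose before closing.

```bash
sed -i 's/round(t,1)/round(t,2)/;s/step=.048/step=.035/' plan.py; python3 - <<'E'
from plan import rows
rows([(.4525,-.0056,.10,-14.5,.07),(.4525,-.0056,.006,-14.5,.07)],.025)
E
```

```text
at [ 0.4524 -0.0119  0.1558] psi -15.1 gap 0.819 t 3.3 F [-0.3 -0.2 -0.6] g 0.0
level err [-0.38 -0.03  0.  ]
-> 0.4525 -0.0056 0.1 -14.5 3 rows
[0, 0, -0.21, -0.001, -0.002, 0.019, 0.07, 0, 0, -0.21, -0.001, -0.002, 0.019, 0.07, 0, 0, -0.21, 0, -0.002, 0.019, 0.07]
-> 0.4525 -0.0056 0.006 -14.5 4 rows
[0, 0, 0, 0, 0, 0.024, 0.07, 0, 0, 0, 0, 0, 0.024, 0.07, 0, 0, 0, 0, 0, 0.024, 0.07, 0, 0, 0, 0, 0, 0.024, 0.07]
```

Emit:
step_arm(increments=[-0.4,0,-0.2,-0.001,-0.002,0.017,0.07,0,0,-0.2,-0.001,-0.002,0.017,0.07,0,0,0,0,0,0,0.07,0,0,0,0,0,0,0.07,0,0,0,0,0,0,0.07])

```text
clock: 3.8
eef_pos: [0.4509, -0.0075, 0.1202]
eef_rot: [[0.967, -0.255, -0.003], [-0.255, -0.967, -0.001], [-0.003, 0.001, -1.0]]
force: [0.1, -0.2, 0.8]
finger_gap: 0.824
grasp_force: 0.0
```

```bash
python3 - <<'E'
from plan import rows
rows([(.4525,-.0056,.006,-14.5,.07)],.025)
E
```

```text
at [ 0.4509 -0.0075  0.1202] psi -14.8 gap 0.824 t 3.8 F [ 0.1 -0.2  0.8] g 0.0
level err [0.08 0.16 0.  ]
-> 0.4525 -0.0056 0.006 -14.5 5 rows
[0, 0, -0.06, 0, 0, 0.023, 0.07, 0, 0, -0.06, 0, 0, 0.023, 0.07, 0, 0, -0.06, 0, 0, 0.023, 0.07, 0, 0, -0.06, 0, 0, 0.023, 0.07, 0, 0, -0.06, 0, 0, 0.023, 0.07]
```

Emit:
step_arm(increments=[0,0,0,0.001,-0.001,0.023,0.07,0,0,0,0,-0.001,0.023,0.07,0,0,0,0,0,0.023,0.07,0,0,0,0,0,0.023,0.07,0,0,0,0,0,0.022,0.07])

```text
clock: 4.3
eef_pos: [0.4525, -0.0055, 0.0056]
eef_rot: [[0.967, -0.255, -0.002], [-0.255, -0.967, 0.0], [-0.002, 0.0, -1.0]]
force: [7.4, -8.0, -2.8]
finger_gap: 0.819
grasp_force: 0.0
```

Emit:
step_arm(increments=[0,0,0,0,0,0,0.07,0,0,0,0,0,0,0.07,0,0,0,0,0,0,0.07])

```text
clock: 4.6
eef_pos: [0.4528, -0.0056, 0.007]
eef_rot: [[0.967, -0.254, -0.001], [-0.254, -0.967, -0.001], [-0.001, 0.001, -1.0]]
force: [0.4, -0.4, 0.2]
finger_gap: 0.817
grasp_force: 0.0
```

At pose. Closing now.

Emit:
step_arm(increments=[0,0,0,0,0,0,0.035,0,0,0,0,0,0,0.035,0,0,0,0,0,0,0.035,0,0,0,0,0,0,0.035,0,0,0,0,0,0,0.035], squeeze=50)

```text
clock: 5.1
eef_pos: [0.4526, -0.0052, 0.007]
eef_rot: [[0.967, -0.254, -0.001], [-0.254, -0.967, -0.0], [-0.001, 0.0, -1.0]]
force: [-0.5, -0.1, 8.0]
finger_gap: 0.525
grasp_force: 50.9
```

```bash
python3 - <<'E'
from plan import rows
rows([(.4525,-.0056,.11,-14.5,.035),(.4656,-.293,.11,6.1,.035),(.4656,-.293,.012,6.1,.035)],.028)
E
```

```text
at [ 0.4526 -0.0052  0.007 ] psi -14.7 gap 0.525 t 5.1 F [-0.5 -0.1  8. ] g 50.9
level err [0.02 0.07 0.  ]
-> 0.4525 -0.0056 0.11 -14.5 4 rows
[0, 0, -0.06, 0, 0, -0.026, 0.035, 0, 0, -0.06, 0, 0, -0.026, 0.035, 0, 0, -0.06, 0, 0, -0.026, 0.035, 0, 0, -0.06, 0, 0, -0.026, 0.035]
-> 0.4656 -0.293 0.11 6.1 11 rows
[0, 0, -1.87, 0.008, 0.025, 0, 0.035, 0, 0, -1.87, 0.007, 0.025, 0, 0.035, 0, 0, -1.87, 0.006, 0.025, 0, 0.035, 0, 0, -1.87, 0.005, 0.026, 0, 0.035, 0, 0, -1.87, 0.004, 0.026, 0, 0.035]
[0, 0, -1.87, 0.004, 0.026, 0, 0.035, 0, 0, -1.87, 0.003, 0.026, 0, 0.035, 0, 0, -1.87, 0.002, 0.026, 0, 0.035, 0, 0, -1.87, 0.001, 0.026, 0, 0.035, 0, 0, -1.87, 0, 0.026, 0, 0.035]
[0, 0, -1.87, -0.001, 0.026, 0, 0.035]
-> 0.4656 -0.293 0.012 6.1 4 rows
[0, 0, 0, 0, 0, 0.024, 0.035, 0, 0, 0, 0, 0, 0.024, 0.035, 0, 0, 0, 0, 0, 0.024, 0.035, 0, 0, 0, 0, 0, 0.024, 0.035]
```

The grip holds at about 45 mm and 51 N. Lift and carry to the blue tray.

Emit:
step_arm(increments=[0,0,0,0,0,-0.02,0.035,0,0,0,0,0,-0.026,0.035,0,0,0,0,0,-0.026,0.035,0,0,0,0,0,-0.02,0.035,0,0,0,0,0,-0.012,0.035])

```text
clock: 5.6
eef_pos: [0.4527, -0.0052, 0.1117]
eef_rot: [[0.967, -0.254, -0.001], [-0.254, -0.967, -0.0], [-0.001, 0.001, -1.0]]
force: [0.4, -0.5, -0.8]
finger_gap: 0.521
grasp_force: 52.4
```

Emit:
step_arm(increments=[0,0,-1.9,0.008,0.025,0,0.035,0,0,-1.9,0.007,0.025,0,0.035,0,0,-1.9,0.006,0.025,0,0.035,0,0,-1.9,0.005,0.026,0,0.035,0,0,-1.9,0.004,0.026,0,0.035])

```text
clock: 6.1
eef_pos: [0.4574, -0.1367, 0.1103]
eef_rot: [[0.996, -0.09, -0.003], [-0.09, -0.996, -0.0], [-0.003, 0.001, -1.0]]
force: [1.6, 0.3, -1.3]
finger_gap: 0.523
grasp_force: 52.4
```

Emit:
step_arm(increments=[0,0,-1.9,0.004,0.026,0,0.035,0,0,-1.9,0.003,0.026,0,0.035,0,0,-1.9,0.002,0.026,0,0.035,0,0,-1.9,0.001,0.026,0,0.035,0,0,-1.9,0,0.026,0,0.035])

```text
clock: 6.6
eef_pos: [0.464, -0.2671, 0.1103]
eef_rot: [[0.997, 0.076, -0.003], [0.076, -0.997, -0.0], [-0.003, 0.0, -1.0]]
force: [0.0, -0.1, -1.2]
finger_gap: 0.521
grasp_force: 52.4
```

Emit:
step_arm(increments=[0,0,-1.9,-0.001,0.026,0,0.035,0,0,0,0,0,0,0.035,0,0,0,0,0,0,0.035,0,0,0,0,0,0,0.035])

```text
clock: 7.0
eef_pos: [0.4651, -0.2907, 0.1098]
eef_rot: [[0.994, 0.108, -0.004], [0.108, -0.994, 0.001], [-0.004, -0.002, -1.0]]
force: [-0.1, 0.1, -0.6]
finger_gap: 0.526
grasp_force: 52.4
```

```bash
python3 - <<'E'
from plan import rows
rows([(.4656,-.293,.012,6.1,.035)],.025)
E
```

```text
at [ 0.4651 -0.2907  0.1098] psi 6.2 gap 0.526 t 7.0 F [-0.1  0.1 -0.6] g 52.4
level err [-0.09  0.22 -0.  ]
-> 0.4656 -0.293 0.012 6.1 4 rows
[0, 0, 0.03, 0, 0.001, 0.024, 0.035, 0, 0, 0.03, 0, 0.001, 0.024, 0.035, 0, 0, 0.03, 0, 0.001, 0.024, 0.035, 0, 0, 0.03, 0, 0.001, 0.024, 0.035]
```

Emit:
step_arm(increments=[0,0,0,0,0.001,0.025,0.035,0,0,0,0,0.001,0.025,0.035,0,0,0,0,0,0.024,0.035,0,0,0,0,0,0.015,0.035,0,0,0,0,0,0.008,0.035])

```text
clock: 7.5
eef_pos: [0.4646, -0.2922, 0.0116]
eef_rot: [[0.994, 0.109, -0.005], [0.109, -0.994, 0.002], [-0.005, -0.002, -1.0]]
force: [-0.1, -0.4, -0.8]
finger_gap: 0.524
grasp_force: 52.4
```

Emit:
step_arm(increments=[0,0,0,0,0,0,0.035,0,0,0,0,0,0,0.035,0,0,0,0,0,0,0.056,0,0,0,0,0,0,0.056,0,0,0,0,0,0,0.056])

```text
clock: 8.0
eef_pos: [0.4654, -0.2945, 0.0135]
eef_rot: [[0.994, 0.107, -0.003], [0.107, -0.994, -0.001], [-0.003, 0.001, -1.0]]
force: [0.3, -1.0, -0.2]
finger_gap: 0.656
grasp_force: 0.0
```

Emit:
step_arm(increments=[0,0,0,0,0,-0.02,0.056,0,0,0,0,0,-0.026,0.056,0,0,0,0,0,-0.026,0.07,0,0,0,0,0,-0.026,0.07,0,0,0,0,0,0,0.07])

```text
clock: 8.5
eef_pos: [0.4673, -0.2958, 0.1143]
eef_rot: [[0.994, 0.107, 0.002], [0.107, -0.994, -0.004], [0.002, 0.004, -1.0]]
force: [0.3, -1.4, -0.0]
finger_gap: 0.821
grasp_force: 0.0
```

```bash
python3 - <<'E'
from plan import rows
rows([(.5637,-.003,.11,5.3,.07),(.5637,-.003,.006,5.3,.07)],.028)
E
```

```text
at [ 0.4673 -0.2958  0.1143] psi 6.1 gap 0.821 t 8.5 F [ 0.3 -1.4 -0. ] g 0.0
level err [ 0.24 -0.1  -0.  ]
-> 0.5637 -0.003 0.11 5.3 12 rows
[0, 0, 0.07, 0.011, -0.023, 0, 0.07, 0, 0, 0.07, 0.011, -0.023, 0, 0.07, 0, 0, 0.07, 0.011, -0.023, 0, 0.07, 0, 0, 0.07, 0.011, -0.023, 0, 0.07, 0, 0, 0.07, 0.01, -0.023, 0, 0.07]
[0, 0, 0.07, 0.01, -0.023, 0, 0.07, 0, 0, 0.07, 0.01, -0.023, 0, 0.07, 0, 0, 0.07, 0.01, -0.023, 0, 0.07, 0, 0, 0.07, 0.01, -0.024, 0, 0.07, 0, 0, 0.07, 0.01, -0.024, 0, 0.07]
[0, 0, 0.07, 0.01, -0.024, 0, 0.07, 0, 0, 0.07, 0.01, -0.024, 0, 0.07]
-> 0.5637 -0.003 0.006 5.3 4 rows
[0, 0, 0, 0, 0, 0.026, 0.07, 0, 0, 0, 0, 0, 0.026, 0.07, 0, 0, 0, 0, 0, 0.026, 0.07, 0, 0, 0, 0, 0, 0.026, 0.07]
```

Emit:
step_arm(increments=[0,0,0.1,0.011,-0.023,0,0.07,0,0,0.1,0.011,-0.023,0,0.07,0,0,0.1,0.011,-0.023,0,0.07,0,0,0.1,0.011,-0.023,0,0.07,0,0,0.1,0.01,-0.023,0,0.07])

```text
clock: 9.0
eef_pos: [0.5072, -0.1731, 0.1102]
eef_rot: [[0.995, 0.098, -0.004], [0.098, -0.995, -0.0], [-0.004, -0.0, -1.0]]
force: [-0.4, -0.3, 0.2]
finger_gap: 0.82
grasp_force: 0.0
```

Emit:
step_arm(increments=[0,0,0.1,0.01,-0.023,0,0.07,0,0,0.1,0.01,-0.023,0,0.07,0,0,0.1,0.01,-0.023,0,0.07,0,0,0,0.01,-0.024,0,0.07,0,0,0,0.01,-0.024,0,0.07])

```text
clock: 9.5
eef_pos: [0.5457, -0.0519, 0.11]
eef_rot: [[0.996, 0.093, -0.004], [0.093, -0.996, -0.0], [-0.004, -0.0, -1.0]]
force: [0.1, -0.1, -0.0]
finger_gap: 0.821
grasp_force: 0.0
```

Emit:
step_arm(increments=[0,0,0,0.01,-0.024,0,0.07,0,0,0,0.01,-0.024,0,0.07,0,0,0,0,0,0,0.07,0,0,0,0,0,0,0.07,0,0,0,0,0,0,0.07])

```text
clock: 10.0
eef_pos: [0.5607, -0.0048, 0.1103]
eef_rot: [[0.996, 0.092, -0.004], [0.092, -0.996, -0.001], [-0.004, 0.001, -1.0]]
force: [0.0, -0.5, 0.3]
finger_gap: 0.819
grasp_force: 0.0
```

```bash
python3 - <<'E'
from plan import rows
rows([(.5637,-.003,.006,5.3,.07)],.025)
from rig import camera
import cv2
c=camera('wrist');cv2.imwrite('pics/w3.png',c['color'][:,:,::-1])
E
```

```text
at [ 0.5607 -0.0048  0.1103] psi 5.3 gap 0.819 t 10.0 F [ 0.  -0.5  0.3] g 0.0
level err [0.05 0.24 0.  ]
-> 0.5637 -0.003 0.006 5.3 5 rows
[0, 0, -0.01, 0.001, 0, 0.021, 0.07, 0, 0, -0.01, 0.001, 0, 0.021, 0.07, 0, 0, -0.01, 0.001, 0, 0.021, 0.07, 0, 0, -0.01, 0.001, 0, 0.021, 0.07, 0, 0, -0.01, 0.001, 0, 0.021, 0.07]
```

View pics/w3.png

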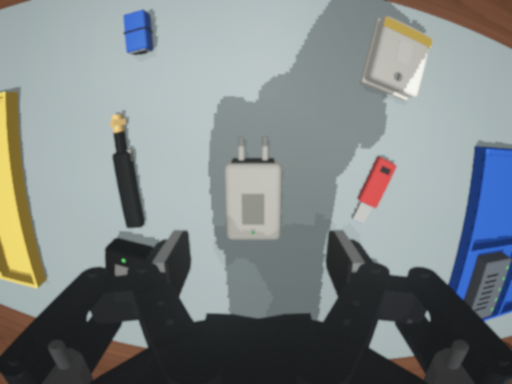

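The white adapter (253,200) is centred and square between the fingers. The switch lies in the blue tray at right (488,280). Descend, then close.

Emit:
step_arm(increments=[0,0,0,0.001,-0.001,0.022,0.07,0,0,0,0.001,-0.001,0.022,0.07,0,0,0,0.001,0,0.022,0.07,0,0,0,0,0,0.022,0.07,0,0,0,0,0,0.016,0.07])

```text
clock: 10.55
eef_pos: [0.5629, -0.0026, 0.0053]
eef_rot: [[0.996, 0.091, -0.005], [0.091, -0.996, -0.001], [-0.005, 0.0, -1.0]]
force: [1.0, 0.5, 0.4]
finger_gap: 0.821
grasp_force: 0.0
```

Emit:
step_arm(increments=[0,0,0,0,0,0,0.07,0,0,0,0,0,0,0.07,0,0,0,0,0,0,0.07])

```text
clock: 10.85
eef_pos: [0.5644, -0.0019, 0.0075]
eef_rot: [[0.996, 0.092, -0.002], [0.092, -0.996, -0.001], [-0.002, 0.001, -1.0]]
force: [0.2, -0.3, -0.5]
finger_gap: 0.82
grasp_force: 0.0
```

Emit:
step_arm(increments=[0,0,0,0,0,0,0.033,0,0,0,0,0,0,0.033,0,0,0,0,0,0,0.033,0,0,0,0,0,0,0.033,0,0,0,0,0,0,0.033], squeeze=50)

```text
clock: 11.35
eef_pos: [0.5643, -0.0011, 0.0075]
eef_rot: [[0.996, 0.093, -0.002], [0.093, -0.996, -0.0], [-0.002, 0.0, -1.0]]
force: [-1.2, 0.2, 5.9]
finger_gap: 0.505
grasp_force: 51.8
```

Emit:
step_arm(increments=[0,0,0,0,0,-0.02,0.033,0,0,0,0,0,-0.026,0.033,0,0,0,0,0,-0.026,0.033,0,0,0,0,0,-0.02,0.033,0,0,0,0,0,-0.012,0.033])

```text
clock: 11.85
eef_pos: [0.5646, -0.001, 0.1122]
eef_rot: [[0.996, 0.094, -0.001], [0.094, -0.996, -0.0], [-0.001, 0.0, -1.0]]
force: [1.0, 1.4, -1.7]
finger_gap: 0.51
grasp_force: 51.1
```

Emit:
step_arm(increments=[0,0,-0.1,-0.001,0.028,0,0.033,0,0,-0.1,-0.002,0.028,0,0.033,0,0,-0.1,-0.001,0.028,0,0.033,0,0,-0.1,-0.002,0.028,0,0.033,0,0,-0.1,-0.001,0.028,0,0.033])

```text
clock: 12.35
eef_pos: [0.5701, -0.1419, 0.1101]
eef_rot: [[0.995, 0.102, -0.004], [0.102, -0.995, 0.0], [-0.004, -0.001, -1.0]]
force: [-0.1, 0.4, -1.4]
finger_gap: 0.503
grasp_force: 51.2
```

Emit:
step_arm(increments=[0,0,-0.1,-0.002,0.028,0,0.033,0,0,-0.1,-0.001,0.028,0,0.033,0,0,-0.1,-0.002,0.028,0,0.033,0,0,0,-0.001,0.028,0,0.033,0,0,0,-0.002,0.028,0,0.033])

```text
clock: 12.85
eef_pos: [0.5771, -0.2818, 0.1099]
eef_rot: [[0.994, 0.107, -0.004], [0.107, -0.994, 0.0], [-0.004, -0.001, -1.0]]
force: [0.5, 0.7, -0.8]
finger_gap: 0.505
grasp_force: 51.2
```

Emit:
step_arm(increments=[0,0,0,0,0,0,0.033,0,0,0,0,0,0,0.033,0,0,0,0,0,0,0.033])

```text
clock: 13.15
eef_pos: [0.5773, -0.2794, 0.1099]
eef_rot: [[0.994, 0.108, -0.004], [0.108, -0.994, 0.002], [-0.004, -0.002, -1.0]]
force: [0.2, 1.2, -1.7]
finger_gap: 0.499
grasp_force: 51.2
```

```bash
python3 - <<'E'
from plan import rows
rows([(.575,-.2813,.0125,6.1,.033)],.025)
E
```

```text
at [ 0.5773 -0.2794  0.1099] psi 6.2 gap 0.499 t 13.2 F [ 0.2  1.2 -1.7] g 51.2
level err [-0.12  0.23 -0.  ]
-> 0.575 -0.2813 0.0125 6.1 4 rows
[0, 0, 0.03, -0.001, 0, 0.024, 0.033, 0, 0, 0.03, -0.001, 0, 0.024, 0.033, 0, 0, 0.03, -0.001, 0, 0.024, 0.033, 0, 0, 0.03, -0.001, 0, 0.024, 0.033]
```

Emit:
step_arm(increments=[0,0,0,-0.001,0.001,0.025,0.033,0,0,0,-0.001,0.001,0.025,0.033,0,0,0,0,0,0.024,0.033,0,0,0,0,0,0.015,0.033,0,0,0,0,0,0.008,0.033])

```text
clock: 13.65
eef_pos: [0.5749, -0.2817, 0.012]
eef_rot: [[0.994, 0.109, -0.005], [0.109, -0.994, 0.001], [-0.005, -0.002, -1.0]]
force: [-0.5, -0.0, -0.4]
finger_gap: 0.503
grasp_force: 51.3
```

Emit:
step_arm(increments=[0,0,0,0,0,0,0.033,0,0,0,0,0,0,0.033,0,0,0,0,0,0,0.055,0,0,0,0,0,0,0.055,0,0,0,0,0,0,0.055])

```text
clock: 14.15
eef_pos: [0.5756, -0.2836, 0.0142]
eef_rot: [[0.994, 0.107, -0.002], [0.107, -0.994, -0.001], [-0.002, 0.001, -1.0]]
force: [0.8, -0.5, 0.2]
finger_gap: 0.643
grasp_force: 0.0
```

Emit:
step_arm(increments=[0,0,0,0,0,-0.02,0.055,0,0,0,0,0,-0.026,0.055,0,0,0,0,0,-0.026,0.055,0,0,0,0,0,-0.026,0.055,0,0,0,0,0,0,0.055])

```text
clock: 14.65
eef_pos: [0.5778, -0.2851, 0.1156]
eef_rot: [[0.994, 0.107, 0.003], [0.107, -0.994, -0.004], [0.003, 0.004, -1.0]]
force: [0.5, -0.9, -0.1]
finger_gap: 0.646
grasp_force: 0.0
```

```bash
python3 - <<'E'
from plan import rows
rows([(.5656,.1146,.11,9.9,.055)],.033)
E
```

```text
at [ 0.5778 -0.2851  0.1156] psi 6.1 gap 0.646 t 14.7 F [ 0.5 -0.9 -0.1] g 0.0
level err [ 0.24 -0.15 -0.  ]
-> 0.5656 0.1146 0.11 9.9 13 rows
[0, 0, -0.29, 0.002, -0.031, 0, 0.055, 0, 0, -0.29, 0.003, -0.031, 0, 0.055, 0, 0, -0.29, 0.003, -0.031, 0, 0.055, 0, 0, -0.29, 0.003, -0.031, 0, 0.055, 0, 0, -0.29, 0.003, -0.031, 0, 0.055]
[0, 0, -0.29, 0.003, -0.031, 0, 0.055, 0, 0, -0.29, 0.003, -0.031, 0, 0.055, 0, 0, -0.29, 0.003, -0.031, 0, 0.055, 0, 0, -0.29, 0.004, -0.031, 0, 0.055, 0, 0, -0.29, 0.004, -0.031, 0, 0.055]
[0, 0, -0.29, 0.004, -0.031, 0, 0.055, 0, 0, -0.29, 0.004, -0.03, 0, 0.055, 0, 0, -0.29, 0.004, -0.03, 0, 0.055]
```

Emit:
step_arm(increments=[0,0,-0.3,0.002,-0.031,0,0.055,0,0,-0.3,0.003,-0.031,0,0.055,0,0,-0.3,0.003,-0.031,0,0.055,0,0,-0.3,0.003,-0.031,0,0.055,0,0,-0.3,0.003,-0.031,0,0.055])

```text
clock: 15.15
eef_pos: [0.5708, -0.1264, 0.111]
eef_rot: [[0.991, 0.133, -0.004], [0.133, -0.991, -0.0], [-0.004, -0.001, -1.0]]
force: [0.7, -0.1, -0.6]
finger_gap: 0.645
grasp_force: 0.0
```

Emit:
step_arm(increments=[0,0,-0.3,0.003,-0.031,0,0.055,0,0,-0.3,0.003,-0.031,0,0.055,0,0,-0.3,0.003,-0.031,0,0.055,0,0,-0.3,0.004,-0.031,0,0.055,0,0,-0.3,0.004,-0.031,0,0.055])

```text
clock: 15.65
eef_pos: [0.5654, 0.0294, 0.111]
eef_rot: [[0.987, 0.159, -0.004], [0.159, -0.987, -0.0], [-0.004, -0.0, -1.0]]
force: [0.7, 0.3, -0.1]
finger_gap: 0.644
grasp_force: 0.0
```

Emit:
step_arm(increments=[0,0,-0.3,0.004,-0.031,0,0.055,0,0,-0.3,0.004,-0.03,0,0.055,0,0,-0.2,0.004,-0.03,0,0.055,0,0,0,0,0,0,0.055,0,0,0,0,0,0,0.055])

```text
clock: 16.15
eef_pos: [0.5623, 0.1204, 0.1109]
eef_rot: [[0.985, 0.175, -0.004], [0.175, -0.985, -0.001], [-0.004, 0.0, -1.0]]
force: [-0.2, -0.6, -0.4]
finger_gap: 0.643
grasp_force: 0.0
```

```bash
python3 - <<'E'
from plan import rows
rows([(.5656,.1146,.006,9.9,.055)],.025)
from rig import camera
import cv2
c=camera('wrist');cv2.imwrite('pics/w4.png',c['color'][:,:,::-1])
E
```

```text
at [0.5623 0.1204 0.1109] psi 10.1 gap 0.643 t 16.1 F [-0.2 -0.6 -0.4] g 0.0
level err [0.   0.24 0.  ]
-> 0.5656 0.1146 0.006 9.9 5 rows
[0, 0, 0.03, 0, 0.001, 0.021, 0.055, 0, 0, 0.03, 0, 0.001, 0.021, 0.055, 0, 0, 0.03, 0, 0.001, 0.021, 0.055, 0, 0, 0.03, 0, 0.001, 0.021, 0.055, 0, 0, 0.03, 0, 0.001, 0.021, 0.055]
```

View pics/w4.png

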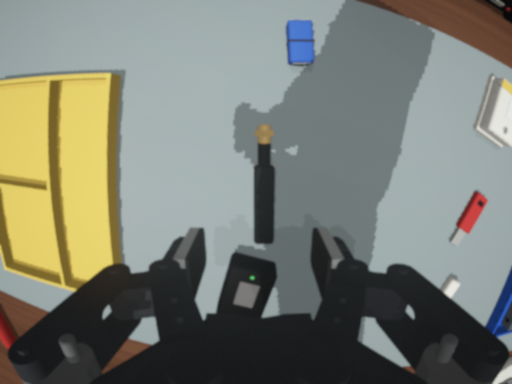

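The black antenna (263,190) is aligned and about 5 mm right of the finger centre line, as computed. Descend.

Emit:
step_arm(increments=[0,0,0,0.001,0.002,0.023,0.055,0,0,0,0.001,0.002,0.023,0.055,0,0,0,0,0.001,0.023,0.055,0,0,0,0,0.001,0.022,0.055,0,0,0,0,0,0.014,0.055])

```text
clock: 16.7
eef_pos: [0.5648, 0.1118, 0.005]
eef_rot: [[0.985, 0.17, -0.005], [0.17, -0.985, -0.002], [-0.005, 0.001, -1.0]]
force: [-0.3, -0.2, 1.0]
finger_gap: 0.642
grasp_force: 0.0
```

Emit:
step_arm(increments=[0,0,0,0,0,0,0.055,0,0,0,0,0,0,0.055,0,0,0,0,0,0,0.055])

```text
clock: 17.0
eef_pos: [0.5663, 0.1139, 0.0075]
eef_rot: [[0.985, 0.172, -0.002], [0.172, -0.985, -0.0], [-0.002, -0.0, -1.0]]
force: [-0.0, 0.2, -0.0]
finger_gap: 0.645
grasp_force: 0.0
```

Emit:
step_arm(increments=[0,0,0,0,0,0.002,0.008,0,0,0,0,0,0,0.008,0,0,0,0,0,0,0.008,0,0,0,0,0,0,0.008,0,0,0,0,0,0,0.008], squeeze=30)

```text
clock: 17.5
eef_pos: [0.5657, 0.1144, 0.005]
eef_rot: [[0.985, 0.173, -0.003], [0.173, -0.985, 0.0], [-0.003, -0.001, -1.0]]
force: [-1.1, 0.3, 6.0]
finger_gap: 0.204
grasp_force: 30.0
```

Emit:
step_arm(increments=[0,0,0,0,0,0,0.008,0,0,0,0,0,0,0.008])

```text
clock: 17.7
eef_pos: [0.5657, 0.1144, 0.005]
eef_rot: [[0.985, 0.173, -0.003], [0.173, -0.985, 0.0], [-0.003, -0.001, -1.0]]
force: [-1.4, 0.3, 5.9]
finger_gap: 0.199
grasp_force: 30.0
```

Gripped at about 17 mm. Lift and carry.

Emit:
step_arm(increments=[0,0,0,0,0,-0.02,0.008,0,0,0,0,0,-0.026,0.008,0,0,0,0,0,-0.026,0.008,0,0,0,0,0,-0.02,0.008,0,0,0,0,0,-0.012,0.008])

```text
clock: 18.2
eef_pos: [0.5663, 0.1142, 0.1098]
eef_rot: [[0.985, 0.173, -0.002], [0.173, -0.985, -0.0], [-0.002, -0.0, -1.0]]
force: [0.2, 0.1, 0.1]
finger_gap: 0.205
grasp_force: 29.3
```

```bash
python3 - <<'E'
from plan import rows
rows([(.5292,-.3707,.11,6.1,.008)],.033)
E
```

```text
at [0.5663 0.1142 0.1098] psi 10.0 gap 0.205 t 18.2 F [0.2 0.1 0.1] g 29.3
level err [-0.01  0.1  -0.  ]
-> 0.5292 -0.3707 0.11 6.1 15 rows
[0, 0, 0.26, -0.008, 0.031, 0, 0.008, 0, 0, 0.26, -0.008, 0.031, 0, 0.008, 0, 0, 0.26, -0.008, 0.031, 0, 0.008, 0, 0, 0.26, -0.008, 0.032, 0, 0.008, 0, 0, 0.26, -0.007, 0.032, 0, 0.008]
[0, 0, 0.26, -0.007, 0.032, 0, 0.008, 0, 0, 0.26, -0.007, 0.032, 0, 0.008, 0, 0, 0.26, -0.007, 0.032, 0, 0.008, 0, 0, 0.26, -0.007, 0.032, 0, 0.008, 0, 0, 0.26, -0.007, 0.032, 0, 0.008]
[0, 0, 0.26, -0.007, 0.032, 0, 0.008, 0, 0, 0.26, -0.006, 0.032, 0, 0.008, 0, 0, 0.26, -0.006, 0.032, 0, 0.008, 0, 0, 0.26, -0.006, 0.032, 0, 0.008, 0, 0, 0.26, -0.006, 0.032, 0, 0.008]
```

Emit:
step_arm(increments=[0,0,0.3,-0.008,0.031,0,0.008,0,0,0.3,-0.008,0.031,0,0.008,0,0,0.3,-0.008,0.031,0,0.008,0,0,0.3,-0.008,0.032,0,0.008,0,0,0.3,-0.007,0.032,0,0.008])

```text
clock: 18.7
eef_pos: [0.552, -0.0481, 0.108]
eef_rot: [[0.989, 0.147, -0.005], [0.147, -0.989, -0.0], [-0.005, -0.0, -1.0]]
force: [0.6, -0.2, 0.2]
finger_gap: 0.197
grasp_force: 29.3
```

Emit:
step_arm(increments=[0,0,0.3,-0.007,0.032,0,0.008,0,0,0.3,-0.007,0.032,0,0.008,0,0,0.3,-0.007,0.032,0,0.008,0,0,0.3,-0.007,0.032,0,0.008,0,0,0.3,-0.007,0.032,0,0.008])

```text
clock: 19.2
eef_pos: [0.5393, -0.2114, 0.108]
eef_rot: [[0.993, 0.121, -0.004], [0.121, -0.993, 0.0], [-0.004, -0.001, -1.0]]
force: [0.8, 0.3, 0.5]
finger_gap: 0.2
grasp_force: 29.3
```

Emit:
step_arm(increments=[0,0,0.3,-0.007,0.032,0,0.008,0,0,0.3,-0.006,0.032,0,0.008,0,0,0.3,-0.006,0.032,0,0.008,0,0,0,-0.006,0.032,0,0.008,0,0,0,-0.006,0.032,0,0.008])

```text
clock: 19.7
eef_pos: [0.5264, -0.3737, 0.108]
eef_rot: [[0.994, 0.105, -0.004], [0.105, -0.994, 0.001], [-0.004, -0.001, -1.0]]
force: [0.4, -0.9, 0.7]
finger_gap: 0.199
grasp_force: 29.3
```

Emit:
step_arm(increments=[0,0,0,0,0,0,0.008,0,0,0,0,0,0,0.008,0,0,0,0,0,0,0.008])

```text
clock: 20.0
eef_pos: [0.5272, -0.3711, 0.108]
eef_rot: [[0.994, 0.107, -0.004], [0.107, -0.994, 0.002], [-0.004, -0.002, -1.0]]
force: [-0.3, 0.4, -0.3]
finger_gap: 0.198
grasp_force: 29.4
```

```bash
python3 - <<'E'
from plan import rows
rows([(.5292,-.3707,.011,6.1,.008)],.025)
E
```

```text
at [ 0.5272 -0.3711  0.108 ] psi 6.1 gap 0.198 t 20.0 F [-0.3  0.4 -0.3] g 29.4
level err [-0.12  0.22 -0.  ]
-> 0.5292 -0.3707 0.011 6.1 4 rows
[0, 0, 0, 0.001, 0, 0.024, 0.008, 0, 0, 0, 0.001, 0, 0.024, 0.008, 0, 0, 0, 0.001, 0, 0.024, 0.008, 0, 0, 0, 0.001, 0, 0.024, 0.008]
```

Emit:
step_arm(increments=[0,0,0,0.001,0,0.025,0.008,0,0,0,0.001,0,0.025,0.008,0,0,0,0,0,0.022,0.008,0,0,0,0,0,0.016,0.008,0,0,0,0,0,0.008,0.008])

```text
clock: 20.5
eef_pos: [0.5285, -0.3708, 0.0111]
eef_rot: [[0.994, 0.107, -0.005], [0.107, -0.994, 0.002], [-0.005, -0.002, -1.0]]
force: [0.3, 0.2, -0.2]
finger_gap: 0.202
grasp_force: 29.4
```

Emit:
step_arm(increments=[0,0,0,0,0,0.001,0.008,0,0,0,0,0,0,0.008,0,0,0,0,0,0,0.008])

```text
clock: 20.8
eef_pos: [0.5293, -0.3732, 0.0128]
eef_rot: [[0.994, 0.105, -0.002], [0.105, -0.994, -0.001], [-0.002, 0.001, -1.0]]
force: [0.2, -0.5, 0.1]
finger_gap: 0.198
grasp_force: 29.4
```

Emit:
step_arm(increments=[0,0,0,0,0,0.002,0.008,0,0,0,0,0,0,0.008,0,0,0,0,0,0,0.026,0,0,0,0,0,0,0.026,0,0,0,0,0,0,0.026])

```text
clock: 21.3
eef_pos: [0.5287, -0.3727, 0.0098]
eef_rot: [[0.994, 0.105, -0.003], [0.105, -0.994, -0.0], [-0.003, 0.0, -1.0]]
force: [-0.0, 0.1, 0.2]
finger_gap: 0.307
grasp_force: 0.0
```

Emit:
step_arm(increments=[0,0,0,0,0,-0.02,0.026,0,0,0,0,0,-0.026,0.026,0,0,0,0,0,-0.026,0.07,0,0,0,0,0,-0.028,0.07,0,0,0,0,0,0,0.07])

```text
clock: 21.8
eef_pos: [0.531, -0.3747, 0.1138]
eef_rot: [[0.994, 0.105, 0.002], [0.105, -0.994, -0.005], [0.002, 0.005, -1.0]]
force: [0.3, 0.5, -0.0]
finger_gap: 0.802
grasp_force: 0.0
```

```bash
python3 - <<'E'
from plan import rows
rows([(.6865,-.1106,.11,-9.9,.07)],.033)
E
```

```text
at [ 0.531  -0.3747  0.1138] psi 6.0 gap 0.802 t 21.8 F [ 0.3  0.5 -0. ] g 0.0
level err [ 0.3  -0.11 -0.  ]
-> 0.6865 -0.1106 0.11 -9.9 10 rows
[0, 0, 1.59, 0.018, -0.025, 0, 0.07, 0, 0, 1.59, 0.018, -0.025, 0, 0.07, 0, 0, 1.59, 0.017, -0.026, 0, 0.07, 0, 0, 1.59, 0.016, -0.026, 0, 0.07, 0, 0, 1.59, 0.015, -0.027, 0, 0.07]
[0, 0, 1.59, 0.015, -0.027, 0, 0.07, 0, 0, 1.59, 0.014, -0.027, 0, 0.07, 0, 0, 1.59, 0.013, -0.028, 0, 0.07, 0, 0, 1.59, 0.012, -0.028, 0, 0.07, 0, 0, 1.59, 0.012, -0.028, 0, 0.07]
```

Emit:
step_arm(increments=[0,0,1.6,0.018,-0.025,0,0.07,0,0,1.6,0.018,-0.025,0,0.07,0,0,1.6,0.017,-0.026,0,0.07,0,0,1.6,0.016,-0.026,0,0.07,0,0,1.6,0.015,-0.027,0,0.07])

```text
clock: 22.3
eef_pos: [0.6068, -0.2382, 0.1087]
eef_rot: [[0.999, -0.035, -0.004], [-0.035, -0.999, 0.0], [-0.004, 0.0, -1.0]]
force: [-0.4, 0.3, 0.9]
finger_gap: 0.822
grasp_force: 0.0
```

Emit:
step_arm(increments=[0,0,1.6,0.015,-0.027,0,0.07,0,0,1.6,0.014,-0.027,0,0.07,0,0,1.6,0.013,-0.028,0,0.07,0,0,1.6,0.012,-0.028,0,0.07,0,0,1.6,0.012,-0.028,0,0.07])

```text
clock: 22.8
eef_pos: [0.6848, -0.1063, 0.1083]
eef_rot: [[0.985, -0.174, -0.005], [-0.174, -0.985, 0.0], [-0.005, 0.001, -1.0]]
force: [-0.3, -0.3, -0.5]
finger_gap: 0.824
grasp_force: 0.0
```

Emit:
step_arm(increments=[0,0,0,0,0,0,0.07,0,0,0,0,0,0,0.07,0,0,0,0,0,0,0.07])

```text
clock: 23.1
eef_pos: [0.6837, -0.1095, 0.1088]
eef_rot: [[0.985, -0.174, -0.005], [-0.174, -0.985, -0.001], [-0.004, 0.002, -1.0]]
force: [-1.4, -0.7, 0.9]
finger_gap: 0.825
grasp_force: 0.0
```

```bash
python3 - <<'E'
from plan import rows
rows([(.6865,-.1106,.006,-9.9,.07)],.025)
from rig import camera
import cv2
c=camera('wrist');cv2.imwrite('pics/w5.png',c['color'][:,:,::-1])
E
```

```text
at [ 0.6837 -0.1095  0.1088] psi -10.0 gap 0.825 t 23.1 F [-1.4 -0.7  0.9] g 0.0
level err [0.13 0.24 0.  ]
-> 0.6865 -0.1106 0.006 -9.9 5 rows
[0, 0, -0.03, 0.001, 0, 0.021, 0.07, 0, 0, -0.03, 0.001, 0, 0.021, 0.07, 0, 0, -0.03, 0.001, 0, 0.021, 0.07, 0, 0, -0.03, 0.001, 0, 0.021, 0.07, 0, 0, -0.03, 0.001, 0, 0.021, 0.07]
```

View pics/w5.png

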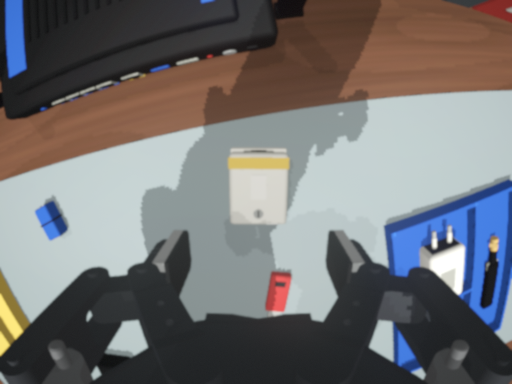

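The wall box (258,188) is centred and square, clear of the USB stick (278,290). The white adapter and antenna lie in the blue tray. Descend.

Emit:
step_arm(increments=[0,0,0,0.001,0.001,0.023,0.07,0,0,0,0.001,0,0.023,0.07,0,0,0,0,0,0.023,0.07,0,0,0,0,0,0.021,0.07,0,0,0,0,0,0.014,0.07])

```text
clock: 23.65
eef_pos: [0.6848, -0.1106, 0.0036]
eef_rot: [[0.985, -0.175, -0.005], [-0.175, -0.985, -0.0], [-0.005, 0.001, -1.0]]
force: [-0.8, 0.6, -0.1]
finger_gap: 0.815
grasp_force: 0.0
```

Emit:
step_arm(increments=[0,0,0,0,0,0,0.07,0,0,0,0,0,0,0.07,0,0,0,0,0,0,0.07])

```text
clock: 23.95
eef_pos: [0.687, -0.1099, 0.0065]
eef_rot: [[0.985, -0.173, -0.001], [-0.173, -0.985, -0.001], [-0.001, 0.001, -1.0]]
force: [1.0, -0.2, -0.1]
finger_gap: 0.822
grasp_force: 0.0
```

Emit:
step_arm(increments=[0,0,0,0,0,0,0.035,0,0,0,0,0,0,0.035,0,0,0,0,0,0,0.035,0,0,0,0,0,0,0.035,0,0,0,0,0,0,0.035], squeeze=40)

```text
clock: 24.45
eef_pos: [0.687, -0.1093, 0.0063]
eef_rot: [[0.985, -0.173, -0.002], [-0.173, -0.985, -0.001], [-0.001, 0.001, -1.0]]
force: [-0.6, 0.4, 6.4]
finger_gap: 0.53
grasp_force: 42.9
```

Emit:
step_arm(increments=[0,0,0,0,0,-0.02,0.035,0,0,0,0,0,-0.026,0.035,0,0,0,0,0,-0.026,0.035,0,0,0,0,0,-0.02,0.035,0,0,0,0,0,-0.012,0.035])

```text
clock: 24.95
eef_pos: [0.6874, -0.1095, 0.1121]
eef_rot: [[0.985, -0.173, -0.001], [-0.173, -0.985, -0.001], [-0.0, 0.001, -1.0]]
force: [-0.5, 0.0, -1.6]
finger_gap: 0.532
grasp_force: 42.2
```

```bash
python3 - <<'E'
from plan import rows
rows([(.5789,.3752,.11,3.8,.035)],.033)
E
```

```text
at [ 0.6874 -0.1095  0.1121] psi -10.0 gap 0.532 t 24.9 F [-0.5  0.  -1.6] g 42.2
level err [0.06 0.02 0.  ]
-> 0.5789 0.3752 0.11 3.8 16 rows
[0, 0, -0.86, -0.012, -0.029, 0, 0.035, 0, 0, -0.86, -0.011, -0.029, 0, 0.035, 0, 0, -0.86, -0.011, -0.029, 0, 0.035, 0, 0, -0.86, -0.011, -0.029, 0, 0.035, 0, 0, -0.86, -0.01, -0.029, 0, 0.035]
[0, 0, -0.86, -0.01, -0.029, 0, 0.035, 0, 0, -0.86, -0.009, -0.03, 0, 0.035, 0, 0, -0.86, -0.009, -0.03, 0, 0.035, 0, 0, -0.86, -0.008, -0.03, 0, 0.035, 0, 0, -0.86, -0.008, -0.03, 0, 0.035]
[0, 0, -0.86, -0.007, -0.03, 0, 0.035, 0, 0, -0.86, -0.007, -0.03, 0, 0.035, 0, 0, -0.86, -0.007, -0.03, 0, 0.035, 0, 0, -0.86, -0.006, -0.03, 0, 0.035, 0, 0, -0.86, -0.006, -0.031, 0, 0.035]
[0, 0, -0.86, -0.005, -0.031, 0, 0.035]
```

Emit:
step_arm(increments=[0,0,-0.9,-0.012,-0.029,0,0.035,0,0,-0.9,-0.011,-0.029,0,0.035,0,0,-0.9,-0.011,-0.029,0,0.035,0,0,-0.9,-0.011,-0.029,0,0.035,0,0,-0.9,-0.01,-0.029,0,0.035])

```text
clock: 25.45
eef_pos: [0.6518, 0.0436, 0.1093]
eef_rot: [[0.996, -0.094, -0.004], [-0.094, -0.996, -0.0], [-0.004, 0.0, -1.0]]
force: [0.8, -0.8, -0.6]
finger_gap: 0.526
grasp_force: 42.2
```

Emit:
step_arm(increments=[0,0,-0.9,-0.01,-0.029,0,0.035,0,0,-0.9,-0.009,-0.03,0,0.035,0,0,-0.9,-0.009,-0.03,0,0.035,0,0,-0.9,-0.008,-0.03,0,0.035,0,0,-0.9,-0.008,-0.03,0,0.035])

```text
clock: 25.95
eef_pos: [0.6174, 0.195, 0.1094]
eef_rot: [[1.0, -0.016, -0.004], [-0.016, -1.0, -0.0], [-0.004, 0.0, -1.0]]
force: [0.3, 0.2, -1.1]
finger_gap: 0.528
grasp_force: 42.2
```

Emit:
step_arm(increments=[0,0,-0.9,-0.007,-0.03,0,0.035,0,0,-0.9,-0.007,-0.03,0,0.035,0,0,-0.9,-0.007,-0.03,0,0.035,0,0,-0.9,-0.006,-0.03,0,0.035,0,0,-0.9,-0.006,-0.031,0,0.035])

```text
clock: 26.45
eef_pos: [0.5822, 0.3452, 0.1095]
eef_rot: [[0.998, 0.062, -0.004], [0.062, -0.998, -0.001], [-0.004, 0.001, -1.0]]
force: [0.8, 0.4, -0.9]
finger_gap: 0.53
grasp_force: 42.2
```

Emit:
step_arm(increments=[0,0,-0.3,-0.005,-0.031,0,0.035,0,0,0,0,0,0,0.035,0,0,0,0,0,0,0.035,0,0,0,0,0,0,0.035])

```text
clock: 26.85
eef_pos: [0.5765, 0.373, 0.1095]
eef_rot: [[0.998, 0.065, -0.003], [0.065, -0.998, -0.002], [-0.003, 0.002, -1.0]]
force: [-0.2, 0.4, 0.0]
finger_gap: 0.532
grasp_force: 42.2
```

```bash
python3 - <<'E'
from plan import rows
rows([(.5789,.3752,.011,3.8,.035)],.025)
E
```

```text
at [0.5765 0.373  0.1095] psi 3.7 gap 0.532 t 26.9 F [-0.2  0.4  0. ] g 42.2
level err [0.1  0.19 0.  ]
-> 0.5789 0.3752 0.011 3.8 4 rows
[0, 0, -0.01, 0.001, -0.001, 0.025, 0.035, 0, 0, -0.01, 0.001, -0.001, 0.025, 0.035, 0, 0, -0.01, 0.001, -0.001, 0.025, 0.035, 0, 0, -0.01, 0.001, -0.001, 0.025, 0.035]
```

Emit:
step_arm(increments=[0,0,0,0.001,-0.001,0.025,0.035,0,0,0,0.001,-0.001,0.025,0.035,0,0,0,0,0,0.024,0.035,0,0,0,0,0,0.015,0.035,0,0,0,0,0,0.009,0.035])

```text
clock: 27.35
eef_pos: [0.5775, 0.3752, 0.0101]
eef_rot: [[0.998, 0.065, -0.005], [0.065, -0.998, -0.002], [-0.005, 0.002, -1.0]]
force: [-4.4, -0.4, 36.0]
finger_gap: 0.527
grasp_force: 47.5
```

Emit:
step_arm(increments=[0,0,0,0,0,0,0.035,0,0,0,0,0,0,0.035,0,0,0,0,0,0,0.056,0,0,0,0,0,0,0.056,0,0,0,0,0,0,0.056])

```text
clock: 27.85
eef_pos: [0.5777, 0.3772, 0.0118]
eef_rot: [[0.998, 0.067, -0.003], [0.067, -0.998, 0.0], [-0.003, -0.0, -1.0]]
force: [-0.4, 0.2, -0.3]
finger_gap: 0.653
grasp_force: 0.0
```

Emit:
step_arm(increments=[0,0,0,0,0,-0.02,0.056,0,0,0,0,0,-0.026,0.056,0,0,0,0,0,-0.026,0.07,0,0,0,0,0,-0.026,0.07,0,0,0,0,0,0,0.07])

```text
clock: 28.35
eef_pos: [0.581, 0.378, 0.1153]
eef_rot: [[0.998, 0.067, 0.004], [0.067, -0.998, 0.004], [0.005, -0.003, -1.0]]
force: [-0.3, -0.6, 0.7]
finger_gap: 0.815
grasp_force: 0.0
```

```bash
python3 - <<'E'
from plan import rows
rows([(.4573,.114,.11,-6,.07)],.033)
E
```

```text
at [0.581  0.378  0.1153] psi 3.9 gap 0.815 t 28.4 F [-0.3 -0.6  0.7] g 0.0
level err [-0.2  -0.27  0.  ]
-> 0.4573 0.114 0.11 -6.0 9 rows
[0, 0, 1.09, -0.016, 0.028, 0.001, 0.07, 0, 0, 1.09, -0.015, 0.029, 0.001, 0.07, 0, 0, 1.09, -0.015, 0.029, 0.001, 0.07, 0, 0, 1.09, -0.014, 0.029, 0.001, 0.07, 0, 0, 1.09, -0.013, 0.029, 0.001, 0.07]
[0, 0, 1.09, -0.013, 0.03, 0.001, 0.07, 0, 0, 1.09, -0.012, 0.03, 0.001, 0.07, 0, 0, 1.09, -0.012, 0.03, 0.001, 0.07, 0, 0, 1.09, -0.011, 0.03, 0.001, 0.07]
```

Emit:
step_arm(increments=[0,0,1.1,-0.016,0.028,0,0.07,0,0,1.1,-0.015,0.029,0,0.07,0,0,1.1,-0.015,0.029,0,0.07,0,0,1.1,-0.014,0.029,0,0.07,0,0,1.1,-0.013,0.029,0,0.07])

```text
clock: 28.85
eef_pos: [0.5082, 0.2298, 0.1101]
eef_rot: [[1.0, -0.029, -0.003], [-0.029, -1.0, -0.0], [-0.003, 0.0, -1.0]]
force: [0.2, 0.4, -1.0]
finger_gap: 0.822
grasp_force: 0.0
```

Emit:
step_arm(increments=[0,0,1.1,-0.013,0.03,0,0.07,0,0,1.1,-0.012,0.03,0,0.07,0,0,1.1,-0.012,0.03,0,0.07,0,0,1.1,-0.011,0.03,0,0.07,0,0,0,0,0,0,0.07])

```text
clock: 29.35
eef_pos: [0.452, 0.1096, 0.1106]
eef_rot: [[0.994, -0.112, -0.005], [-0.112, -0.994, -0.002], [-0.005, 0.002, -1.0]]
force: [0.3, 0.2, 0.8]
finger_gap: 0.814
grasp_force: 0.0
```

Emit:
step_arm(increments=[0,0,0,0,0,0,0.07,0,0,0,0,0,0,0.07,0,0,0,0,0,0,0.07])

```text
clock: 29.65
eef_pos: [0.4548, 0.115, 0.1098]
eef_rot: [[0.995, -0.103, -0.003], [-0.103, -0.995, 0.0], [-0.003, 0.0, -1.0]]
force: [1.1, 0.0, -0.2]
finger_gap: 0.82
grasp_force: 0.0
```

```bash
python3 - <<'E'
from plan import rows
rows([(.4573,.114,.006,-6,.07)],.025)
from rig import camera
import cv2
c=camera('wrist');cv2.imwrite('pics/w6.png',c['color'][:,:,::-1])
E
```

```text
at [0.4548 0.115  0.1098] psi -5.9 gap 0.82 t 29.6 F [ 1.1  0.  -0.2] g 0.0
level err [0.01 0.16 0.  ]
-> 0.4573 0.114 0.006 -6.0 5 rows
[0, 0, 0.01, 0.001, 0, 0.021, 0.07, 0, 0, 0.01, 0.001, 0, 0.021, 0.07, 0, 0, 0.01, 0.001, 0, 0.021, 0.07, 0, 0, 0.01, 0.001, 0, 0.021, 0.07, 0, 0, 0.01, 0.001, 0, 0.021, 0.07]
```

View pics/w6.png

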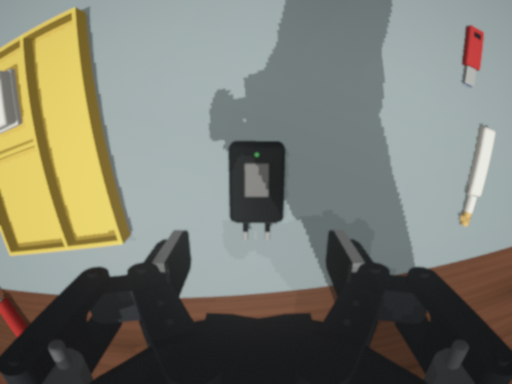

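The black adapter (257,182) is centred and square, with its pins towards the robot. Descend and grip.

Emit:
step_arm(increments=[0,0,0,0.001,0.001,0.023,0.07,0,0,0,0.001,0,0.023,0.07,0,0,0,0,0,0.023,0.07,0,0,0,0,0,0.021,0.07,0,0,0,0,0,0.014,0.07])

```text
clock: 30.2
eef_pos: [0.4555, 0.1132, 0.0043]
eef_rot: [[0.995, -0.104, -0.005], [-0.104, -0.995, -0.0], [-0.005, 0.001, -1.0]]
force: [0.9, -0.4, 1.2]
finger_gap: 0.818
grasp_force: 0.0
```

Emit:
step_arm(increments=[0,0,0,0,0,0,0.07,0,0,0,0,0,0,0.07,0,0,0,0,0,0,0.07])

```text
clock: 30.5
eef_pos: [0.4563, 0.1129, 0.0064]
eef_rot: [[0.994, -0.105, -0.002], [-0.105, -0.994, -0.0], [-0.002, 0.0, -1.0]]
force: [-0.9, 0.9, 0.8]
finger_gap: 0.82
grasp_force: 0.0
```

Emit:
step_arm(increments=[0,0,0,0,0,0,0.033,0,0,0,0,0,0,0.033,0,0,0,0,0,0,0.033,0,0,0,0,0,0,0.033,0,0,0,0,0,0,0.033], squeeze=50)

```text
clock: 31.0
eef_pos: [0.4562, 0.1131, 0.0067]
eef_rot: [[0.994, -0.105, -0.002], [-0.105, -0.994, 0.001], [-0.002, -0.0, -1.0]]
force: [-0.9, 0.3, 5.0]
finger_gap: 0.505
grasp_force: 51.1
```

Emit:
step_arm(increments=[0,0,0,0,0,-0.02,0.033,0,0,0,0,0,-0.026,0.033,0,0,0,0,0,-0.026,0.033,0,0,0,0,0,-0.02,0.033,0,0,0,0,0,-0.012,0.033])

```text
clock: 31.5
eef_pos: [0.4565, 0.1129, 0.1114]
eef_rot: [[0.994, -0.105, -0.002], [-0.105, -0.994, 0.0], [-0.002, -0.0, -1.0]]
force: [0.3, 0.1, -1.3]
finger_gap: 0.505
grasp_force: 51.4
```

```bash
python3 - <<'E'
from plan import rows
rows([(.4691,.3679,.11,3.8,.033)],.033)
E
```

```text
at [0.4565 0.1129 0.1114] psi -6.0 gap 0.505 t 31.5 F [ 0.3  0.1 -1.3] g 51.4
level err [-0.01  0.09 -0.  ]
-> 0.4691 0.3679 0.11 3.8 8 rows
[0, 0, -1.23, -0.002, -0.032, 0, 0.033, 0, 0, -1.23, -0.001, -0.032, 0, 0.033, 0, 0, -1.23, 0, -0.032, 0, 0.033, 0, 0, -1.23, 0, -0.032, 0, 0.033, 0, 0, -1.23, 0.001, -0.032, 0, 0.033]
[0, 0, -1.23, 0.002, -0.032, 0, 0.033, 0, 0, -1.23, 0.002, -0.032, 0, 0.033, 0, 0, -1.23, 0.003, -0.032, 0, 0.033]
```

Emit:
step_arm(increments=[0,0,-1.2,-0.002,-0.032,0,0.033,0,0,-1.2,-0.001,-0.032,0,0.033,0,0,-1.2,0,-0.032,0,0.033,0,0,-1.2,0,-0.032,0,0.033,0,0,-1.2,0.001,-0.032,0,0.033])

```text
clock: 32.0
eef_pos: [0.4637, 0.2738, 0.1095]
eef_rot: [[1.0, 0.0, -0.004], [0.0, -1.0, -0.001], [-0.004, 0.001, -1.0]]
force: [-0.0, 0.8, -1.3]
finger_gap: 0.51
grasp_force: 51.4
```

Emit:
step_arm(increments=[0,0,-1.2,0.002,-0.032,0,0.033,0,0,-1.2,0.002,-0.032,0,0.033,0,0,-1.2,0.003,-0.032,0,0.033,0,0,0,0,0,0,0.033,0,0,0,0,0,0,0.033])

```text
clock: 32.5
eef_pos: [0.4685, 0.369, 0.109]
eef_rot: [[0.998, 0.064, -0.004], [0.064, -0.998, -0.001], [-0.004, 0.001, -1.0]]
force: [-0.1, -1.2, -1.3]
finger_gap: 0.507
grasp_force: 51.4
```

Emit:
step_arm(increments=[0,0,0,0,0,0,0.033,0,0,0,0,0,0,0.033])

```text
clock: 32.7
eef_pos: [0.4695, 0.3671, 0.1097]
eef_rot: [[0.998, 0.06, -0.004], [0.06, -0.998, -0.001], [-0.004, 0.001, -1.0]]
force: [0.8, 0.6, -0.9]
finger_gap: 0.505
grasp_force: 51.4
```

```bash
python3 - <<'E'
from plan import rows
rows([(.4691,.3679,.0125,3.8,.033)],.025)
E
```

```text
at [0.4695 0.3671 0.1097] psi 3.4 gap 0.505 t 32.7 F [ 0.8  0.6 -0.9] g 51.4
level err [0.05 0.22 0.  ]
-> 0.4691 0.3679 0.0125 3.8 4 rows
[0, 0, -0.09, 0, 0, 0.024, 0.033, 0, 0, -0.09, 0, 0, 0.024, 0.033, 0, 0, -0.09, 0, 0, 0.024, 0.033, 0, 0, -0.09, 0, 0, 0.024, 0.033]
```

Emit:
step_arm(increments=[0,0,0,0,0,0.025,0.033,0,0,0,0,0,0.025,0.033,0,0,0,0,0,0.024,0.033,0,0,0,0,0,0.014,0.033,0,0,0,0,0,0.008,0.033])

```text
clock: 33.2
eef_pos: [0.4688, 0.3676, 0.0127]
eef_rot: [[0.998, 0.061, -0.005], [0.061, -0.998, -0.001], [-0.005, 0.001, -1.0]]
force: [0.7, 0.0, -1.6]
finger_gap: 0.503
grasp_force: 51.5
```

Emit:
step_arm(increments=[0,0,0,0,0,0,0.033,0,0,0,0,0,0,0.033,0,0,0,0,0,0,0.055,0,0,0,0,0,0,0.055,0,0,0,0,0,0,0.055])

```text
clock: 33.7
eef_pos: [0.4694, 0.369, 0.0144]
eef_rot: [[0.998, 0.062, -0.002], [0.062, -0.998, 0.001], [-0.002, -0.001, -1.0]]
force: [-0.2, 0.4, 0.2]
finger_gap: 0.645
grasp_force: 0.0
```

Emit:
step_arm(increments=[0,0,0,0,0,-0.02,0.055,0,0,0,0,0,-0.028,0.055,0,0,0,0,0,-0.035,0.07,0,0,0,0,0,-0.035,0.07,0,0,0,0,0,-0.035,0.07])

```text
clock: 34.2
eef_pos: [0.4694, 0.3686, 0.1684]
eef_rot: [[0.998, 0.062, -0.003], [0.062, -0.998, -0.0], [-0.003, 0.0, -1.0]]
force: [0.0, 0.2, 0.2]
finger_gap: 0.816
grasp_force: 0.0
```

Emit:
step_arm(increments=[0,0,0,-0.02,0.035,-0.01,0.07,0,0,0,-0.02,0.035,-0.01,0.07,0,0,0,0.02,0.035,-0.01,0.07,0,0,0,0.02,0.035,-0.01,0.07,0,0,0,0,0,0,0.07])

```text
clock: 34.7
eef_pos: [0.4826, 0.2231, 0.2094]
eef_rot: [[0.999, 0.053, 0.003], [0.053, -0.999, -0.001], [0.003, 0.001, -1.0]]
force: [0.1, 0.8, 1.5]
finger_gap: 0.818
grasp_force: 0.0
```

```bash
python3 - <<'E'
from rig import camera
import cv2,numpy as np
t=camera('top')['color'][120:300,:,::-1];s=camera('side')['color'][:,:,::-1]
o=np.vstack([cv2.resize(t,(800,281)),np.pad(cv2.resize(s,(425,319)),((0,0),(0,375),(0,0)))]);cv2.imwrite('pics/end.png',o)
E
```

```text
(no output)
```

View pics/end.png

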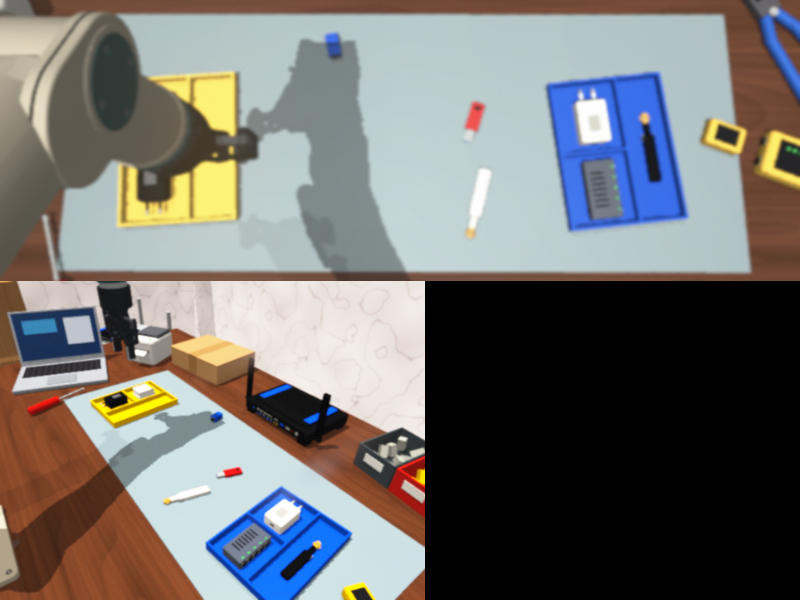

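The side view shows all five pieces flat in their compartments: switch, white adapter and antenna in the blue tray, black adapter and wall box in the yellow. The white antenna, coupler and USB stick are where they were, and the arm is clear. I'm handing the job in.

```bash
python3 -c "
from rig import job_done
print(job_done())"
```

```text
the job is handed in; nothing more can be done
None
```

Both kits were packed and the job handed in at about 35 s: the last pictures show all five pieces lying flat in their compartments and the other three pieces where they lay, but the hand-in returned no verdict.

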